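Lock two toothed candle pots into the leaning holder of a windowsill organiser

ROBOT

A 7-joint arm with a two-finger parallel gripper is mounted at the origin on the work surface. World frame = base frame: x ahead of the robot, y to its left, z up, the work surface at z = 0. Lengths are in m, angles in degrees, forces in N, time in s.
With the tool pointing down it reaches from about 0.425 to 0.875 m from the base axis. Payload 4.7 kg.
Tool frame: the origin (TCP) lies between the finger pads; the fingertips stand 8 mm ahead of it and the grasp point (between the pads) lies 11 mm behind it; x points along the fingers, z is the direction in which the jaws open and shut, and the axes are right-handed (so a half turn about x gives the same grasp; the last joint's range is limited). The gripper opens to 87 mm and grips with 3 to 60 N. Pads are 19 mm wide; open, the fingers measure 117 mm over their backs; the gripper's body (75 mm by 190 mm) begins 51 mm behind the grasp point.
Start: joints at [-62.962, 18.392, -4.016, 83.108, 1.295, 78.541, -3.26], TCP at [0.287, 0.583, 0.231] pointing down, gripper open.
Joint ranges: [-163.93, 163.93], [-17.29, 119.83], [-79.2, 71.16], [3.27, 140.29], [-89.18, 269.18], [5.43, 117.66], [-154.24, 154.24]. Speed limits (degrees/s): [147.25, 147.25, 180, 180, 180, 180, 180].

INTERFACE

Orientations are given as [roll, pitch, yaw] about the fixed x, y, z axes, in that order (R = Rz(yaw) Ry(pitch) Rx(roll)).
In Python, from cell import telemetry, vision, sign_off gives the robot as it stands. The module is installed in compiled form; this text tells all that it offers.
- The arm moves only by the tool drive_tool, never from a script. Its arguments are lists of equal length, an entry for each row: "offset": the shift along the tool's x, y, z in m, a list of three; "angular": the turn, a rotation vector about the tool's x, y, z in rad, a list of three. A call has 1 to 10 rows; each row is the pose to reach, as a shift and turn from the pose measured when the call began, along the tool's axes at that moment; what a row does not reach only later rows make up. A row lasts 1/8 s, in which the tool goes at most 62.5 mm and 10.7 degrees, less where a joint would pass 70% of its speed; a pose out of reach is approached as far as the arm can. A call with a gripper value outside its range is refused whole. "fingers" is the closure, from -1 (fully open) to 1 (shut), set as the call begins (left out, the last holds). The fingers move at their own pace and stop on an object; "squeeze" is the grip in N (left out, the last holds). Time passes only in rows, so rows that repeat a pose let the fingers close. It gives the time, the measured TCP pose, the force and the opening at its end, in the units of the state.
- telemetry.get_obs(): the state, without advancing time (a new reading comes with each control period).
- vision.read_camera(name): name is "scene" or "top" or "wrist"; returns a dict with "pixels" (420x560x3 uint8, red, green, blue), "intrinsics" (3x3 intrinsics, pixels), "distortion" ([k1, k2, p1, p2, k3] as OpenCV has them; the pictures are not rectified), "world_from_camera" (4x4, takes a point from camera to world coordinates); the wrist camera has in their place "T_tool_cam" (4x4, takes a point from camera to tool coordinates, whose origin is the TCP and whose axes are the tool frame's). Camera axes: x right, y up, looking along -z (the intrinsics and any distortion apply to the point x, -y, -z); pixel columns grow to the right and rows downward; lengths in m; the calibration is good to about 2 mm. A picture is of the moment at which its call begins: read the wrist's pose just before it. There is no depth.
- sign_off(): hands the job in, once; it reports no verdict.
The state is a dict: "time_s": time; "qpos": joint angles; "joint_velocities": joint speeds; "effort": joint torques, N m; "tool_pos": TCP position; "tool_rot": TCP orientation; "force": force on the tool from outside, world axes, zero at the start; "wrist_torque": the same for the moment, N m; "grip_width": finger opening in m.
Only numpy, scipy, OpenCV 4.12 (cv2) and the standard library are available. Lean on these libraries where they do the work, as an engineer would, in place of code of your own. Each camera call takes 0.05 s, during which the arm holds its last target.

TASK

Put the big blue candle pot into the leaning toothed holder on the front of the organiser, turned so that its teeth mesh with the holder's, and push it fully home. Then nest the small orange pot in the big one the same way: turn it until its teeth pass between the ribs and push it fully home. Leave everything else on the sill where it stands, and let go of the pots.

Things in the scene. Friction and masses are not known exactly. Their poses are not given: they have to be found in the camera images.
- socket: Holder: fixed grey cup on the organiser's front, leaning 25 deg to the robot at yaw 0. Origin: centre of its inner floor, 42 mm above the sill; z: axis, out of the mouth. Inner radius 40, outer 47.5, depth 26 mm. Six white inward teeth, full depth, 18 mm wide, inner faces 32 mm from the axis, at 30, 90, 150.. deg from x. The gaps at 0, 60, 120.. deg take the big pot's teeth, 2 mm (4 deg) spare each side
- socket_home (a point): Point on the holder's axis 40 mm above its inner floor, where big_center lies when the big pot is fully home; axes as socket
- tiers (a point): Front middle, at top height, of the fixed organiser's two stacked clear tiers behind the holder: they reach 150 mm back from here (+x), 130 mm to each side (y), and stand 131 mm high; a spring clip on the back rim reaches 150 mm. Not to be handled. Axes: z up, -x to the holder
- big_center (a point): Centre (half-way up) of the loose big pot, blue, upright at the start. Round body, radius 30 mm, 80 mm high, wall 4, floor 6 mm, open top, about 120 g; z: its axis, to the mouth. Six white outward teeth on its lowest 22 mm, 12 mm wide, reach 37.5 mm from the axis, at 0, 60, 120.. deg from its x; a white stripe runs up the outside over each
- nest_home (a point): Point on the big pot's axis 23.5 mm above big_center, where small_center lies when the small pot is fully home; axes as the big pot. Inside (bore radius 25 mm), from floor to 20 mm below the rim, four white ribs 18 mm wide reach in to 19.3 mm from the axis at 45, 135.. deg; gaps at 0, 90, 180, 270 deg take the small pot's teeth, 2.5 mm (6 deg) spare each side
- small_center (a point): Centre (half-way up) of the loose small pot, orange, upright at the start. Round body, radius 17 mm, 115 mm high, wall 3 mm, open top, about 70 g; z: its axis, to the mouth. Four black outward teeth on its lowest 20 mm, 9.5 mm wide, reach 22 mm from the axis, at 0, 90, 180, 270 deg from its x; a black stripe over each. Home in the big pot its rim stands 41 mm above the big rim
- lighter: Loose steel table lighter standing near the big pot on the robot's side, 22 x 46 x 87 mm (x, y, z). Leave alone. Origin: centre of its underside
- candle_box: Loose card box standing near the small pot on the robot's side, 30 x 70 x 110 mm (x, y, z). Leave alone. Origin: centre of its underside
- menorah: Loose black metal nine-branched candle stand, 214 mm wide (x), foot 160 x 60 mm, 190 mm high. Leave alone. Origin: centre of its underside
- dish: Loose round porcelain dish, 130 mm across, 25 mm high. Leave alone. Origin: centre of its underside
- dreidel: Loose yellow spinning top lying on its side in front of the holder, about 97 mm long (x), 40 mm high. Leave alone. Origin: underside of its square middle
- planter: Loose terracotta plant pot, 102 mm across, 150 mm high with its plant, behind or beside the organiser. Leave alone. Origin: centre of its underside
Things that resemble listed ones, but are neither listed nor needed, are in the scene too. There is more than one size of the part that bears big_center; the job needs the middle-sized.

How it is judged (in metres and radians):
On the way, in this order (a step that is already met when the one before it is completed fails the run):
1. the big pot is meshed and fully home in the holder (distance between big_center and socket_home below 0.006 m and z of big_center in the frame of socket below 0.0435 m and angle between the z axis of big_center and the z axis of socket, either way round below 0.09 rad), for 0.2 s.
2. the small pot is meshed and fully home in the big pot (distance between small_center and nest_home below 0.006 m and z of small_center in the frame of nest_home below 0.0035 m and angle between the z axis of small_center and the z axis of nest_home, either way round below 0.09 rad), for 0.2 s.
At the end, for the whole second after the job is handed in: Big pot in the holder and small pot in the big pot, each with its centre within 6 mm of its home point, at most 3.5 mm short of fully home and within 5 degrees of the axis, released and staying there; everything else within 20 mm of where it stood (all of step 1 and all of step 2); the robot touches nothing.
It fails at once if the lighter or the candle box is moved or knocked over (more than 20 mm) (distance of any of lighter, candle_box from where it was at the start of the episode above 0.02 m).
It fails at once if the menorah or the dish is moved or knocked over (more than 20 mm) (distance of any of menorah, dish from where it was at the start of the episode above 0.02 m).
It fails at once if the dreidel or the planter is moved or knocked over (more than 20 mm) (distance of any of dreidel, planter from where it was at the start of the episode above 0.02 m).
It also fails if it takes over 61 s, if anything falls off the work surface, if the arm or the gripper's body presses on something with over 40 N, if the wrist force passes 120 N, or if a joint passes its speed limit or range.

## Working session

There is one attempt and no reset: what is moved stays moved. The work goes in short steps, Python scripts to look and compute and a tool call to move; the robot and the scene stay as the last step left them, time stands still between calls to the robot, and variables do not carry over. Pictures are saved under pics/ and viewed, and the job is handed in when it is done.

Besides the shell and the picture viewer there is one more tool, called after "Emit:" as a command line: name --argument value ..., lists and objects as JSON in quotes. drive_tool: Moves the arm, as the interface text tells. Its arguments: {"type":"object","properties":{"offset":{"type":"array"},"angular":{"type":"array"},"fingers":{"type":"number"},"squeeze":{"type":"number"}},"required":["offset","angular"]}

```bash
mkdir -p pics; cat > h.py <<'E'
import numpy as np, cv2, json
from cell import telemetry, vision
from scipy.spatial.transform import Rotation as R
def save(name,tag):
    o=telemetry.get_obs(); c=vision.read_camera(name)
    cv2.imwrite(f'pics/{tag}.png',c['pixels'][:,:,::-1])
    T=np.array(c['world_from_camera']) if 'world_from_camera' in c else toolT(o)@np.array(c['T_tool_cam'])
    np.savez(f'pics/{tag}.npz',px=c['pixels'],K=c['intrinsics'],D=c['distortion'],T=T)
    return o
def toolT(o):
    T=np.eye(4);T[:3,:3]=R.from_euler('xyz',o['tool_rot'],degrees=True).as_matrix();T[:3,3]=o['tool_pos'];return T
def load(tag): return np.load(f'pics/{tag}.npz')
def ray(c,uv):
    p=cv2.undistortPoints(np.array(uv,float).reshape(-1,1,2),c['K'],c['D']).reshape(-1,2)
    d=np.c_[p[:,0],-p[:,1],-np.ones(len(p))]@c['T'][:3,:3].T
    return c['T'][:3,3],d
def plane(c,uv,z):
    o,d=ray(c,uv); return o+d*((z-o[2])/d[:,2])[:,None]
def proj(c,P):
    P=np.atleast_2d(P);q=(P-c['T'][:3,3])@c['T'][:3,:3]
    q=q*[1,-1,-1]
    return cv2.projectPoints(q,np.zeros(3),np.zeros(3),c['K'],c['D'])[0].reshape(-1,2)
def tri(cs,uvs):
    A=np.zeros((3,3));b=np.zeros(3);L=[]
    for c,uv in zip(cs,uvs):
        o,d=ray(c,uv);d=d[0]/np.linalg.norm(d[0]);M=np.eye(3)-np.outer(d,d);A+=M;b+=M@o;L.append((o,M))
    x=np.linalg.solve(A,b);return x,[np.linalg.norm(M@(x-o)) for o,M in L]
E
python3 - <<'E'
from h import *
for n in ['scene','top','wrist']: o=save(n,n+'0'); 
print(o)
for n in ['scene','top','wrist']:
    c=load(n+'0');print(n,c['K'],c['D'],c['T'])
E
```

```text
{'time_s': 0.1, 'qpos': array([-62.96292891,  18.43502779,  -4.01477055,  83.16793858,
         1.29485856,  78.54084879,  -3.25941783]), 'joint_velocities': array([-0.01204509, -0.08408619, -0.0108518 , -0.11413045,  0.08100509,
        0.03833936, -0.06708517]), 'effort': array([-4.61149898e-05, -4.92574990e+01, -4.05790592e-01, -3.13394845e+01,
       -6.41699717e-02,  3.95003648e-02,  1.19883548e-04]), 'tool_pos': array([0.28711346, 0.58261455, 0.2295681 ]), 'tool_rot': array([-176.77198879,   89.90124884, -112.99963286]), 'force': array([ 0.42460092, -0.81588107, -0.18503523]), 'wrist_torque': array([-0.03466739,  0.05113624,  0.01020314]), 'grip_width': 0.08703267099258602}
scene [[387.93328275   0.         280.66337422]
 [  0.         387.93328275 209.35494943]
 [  0.           0.           1.        ]] [-0.08862335  0.          0.          0.          0.        ] [[ 0.83601746 -0.39486618  0.38099278  0.97997603]
 [ 0.54866675  0.59362559 -0.58870489 -0.65407895]
 [ 0.00629259  0.70120564  0.71293131  0.91739333]
 [ 0.          0.          0.          1.        ]]
top [[423.34209494   0.         280.08588054]
 [  0.         423.34209494 211.19678572]
 [  0.           0.           1.        ]] [-0.0472597  0.         0.         0.         0.       ] [[-0.02634006  0.99790984 -0.05900981  0.48430338]
 [-0.99963133 -0.02590449  0.00813436  0.00829657]
 [ 0.00658874  0.05920231  0.99822426  1.6984197 ]
 [ 0.          0.          0.          1.        ]]
wrist [[351.70475191   0.         280.69847415]
 [  0.         351.70475191 207.14266257]
 [  0.           0.           1.        ]] [-0.01654794  0.          0.          0.          0.        ] [[ 0.44238778 -0.86665151 -0.23066907  0.22550649]
 [ 0.89682249  0.42705301  0.1154779   0.61413408]
 [-0.00157117 -0.25795522  0.9661556   0.38350643]
 [ 0.          0.          0.          1.        ]]
```

View pics/scene0.png

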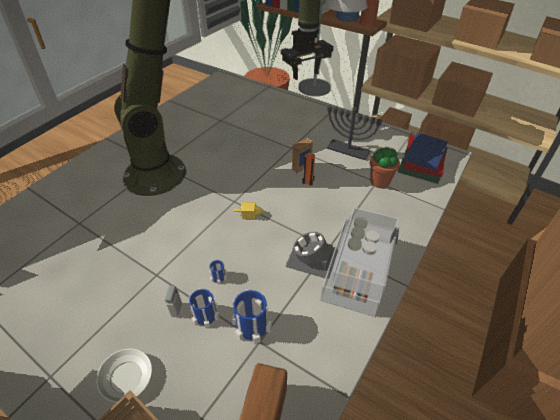

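View pics/top0.png

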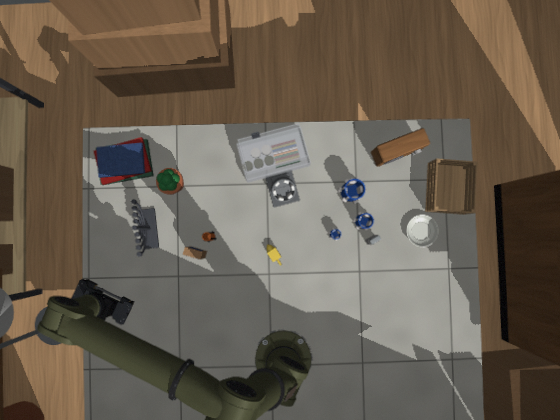

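View pics/wrist0.png

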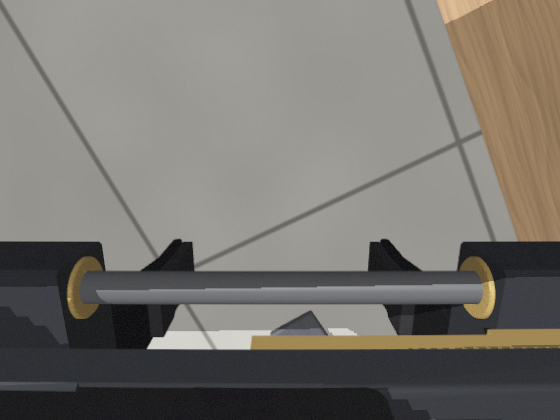

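The scene picture shows three blue pots: small (218,271), middle (203,307) beside the lighter, and large (250,315). The holder is at (312,247) and the orange pot at (308,168) next to the card box. In the top view they are at (334,234), (364,221), (352,190), holder (284,188), orange (209,236). I'll zoom in on these.

```bash
python3 - <<'E'
from h import *
t=load('top0');s=load('scene0')
a=cv2.resize(t['px'][110:280,180:400],None,fx=3.6,fy=3.5,interpolation=cv2.INTER_CUBIC)
cv2.imwrite('pics/tz.png',a[:,:,::-1])
a=cv2.resize(s['px'][130:350,150:410],None,fx=3,fy=2.7,interpolation=cv2.INTER_CUBIC)
cv2.imwrite('pics/sz.png',a[:,:,::-1])
for n,uv,z in [('mid',(364,221),.08),('large',(352,190),.1),('small',(334,234),.06),('holder',(284,188),.06),('orange',(209,236),.115),('box',(195,253),.11),('lighter',(373,240),.087),('dreidel',(274,254),.04),('tierL',(238,138),.13)]:
    print(n,plane(t,uv,z))
E
```

```text
mid [[ 0.53395531 -0.32575606  0.08      ]]
large [[ 0.65243394 -0.28030593  0.1       ]]
small [[ 0.48733501 -0.21138675  0.06      ]]
holder [[ 0.67113816 -0.02265922  0.06      ]]
orange [[0.49201671 0.26329017 0.115     ]]
box [[0.42986408 0.31766874 0.11      ]]
lighter [[ 0.46039008 -0.35609697  0.087     ]]
dreidel [[0.41567892 0.02293321 0.04      ]]
tierL [[0.85633015 0.14622846 0.13      ]]
```

View pics/tz.png

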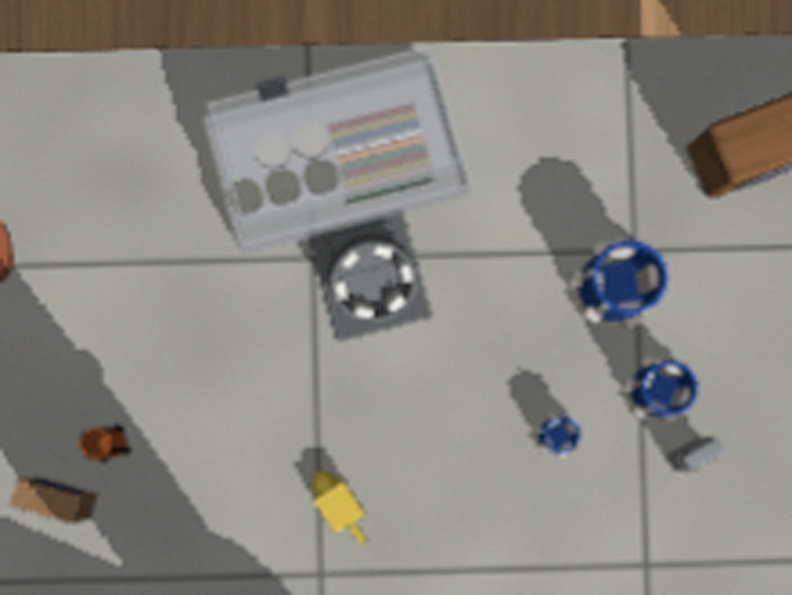

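View pics/sz.png

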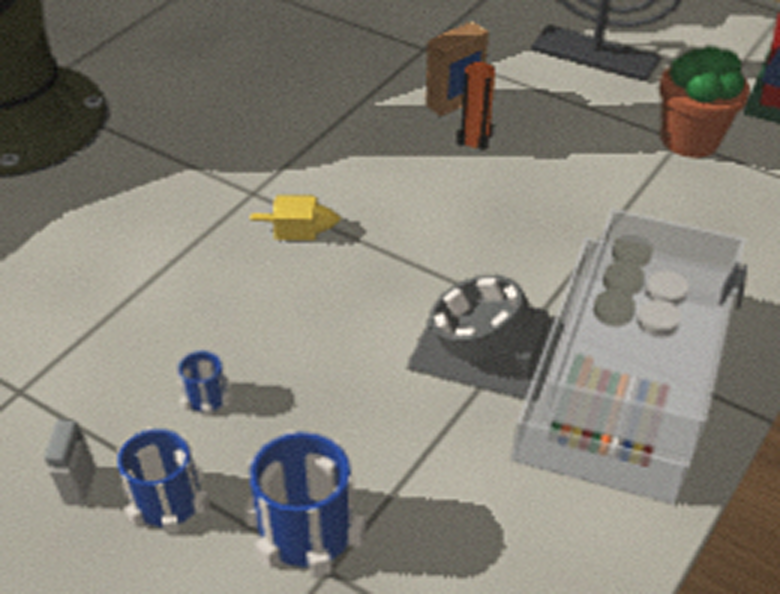

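```bash
cat >> h.py <<'E'
def down(phi,tilt=0):
    pass
def goto(p,Rm=None,o=None):
    o=o or telemetry.get_obs();T=toolT(o)
    off=T[:3,:3].T@(np.array(p)-T[:3,3])
    rv=np.zeros(3) if Rm is None else R.from_matrix(T[:3,:3].T@Rm).as_rotvec()
    print('off',off.round(4),'rv',rv.round(4),'dist',np.linalg.norm(off).round(3),'deg',np.degrees(np.linalg.norm(rv)).round(1),'rows',max(np.linalg.norm(off)/.0625,np.degrees(np.linalg.norm(rv))/10.7).round(1))
def frame(x,z):
    x=np.array(x,float);x/=np.linalg.norm(x);z=np.array(z,float);z-=x*(x@z);z/=np.linalg.norm(z)
    return np.c_[x,np.cross(z,x),z]
E
python3 - <<'E'
from h import *
o=telemetry.get_obs();print(toolT(o).round(3));c=vision.read_camera('wrist');print(np.array(c['T_tool_cam']).round(3))
goto([.48,.29,.29],frame([0,0,-1],toolT(o)[:3,2]))
E
```

```text
[[-0.001 -0.897  0.442  0.287]
 [-0.001  0.442  0.897  0.583]
 [-1.    -0.    -0.001  0.23 ]
 [ 0.     0.     0.     1.   ]]
[[-0.     0.258 -0.966 -0.154]
 [-0.001  0.966  0.258  0.069]
 [ 1.     0.001 -0.     0.001]
 [ 0.     0.     0.     1.   ]]
off [-0.0599 -0.3024 -0.1775] rv [ 0.     -0.0012  0.0001] dist 0.356 deg 0.1 rows 5.7
```

Emit:
drive_tool --offset '[[-0.06,-0.05,-0.03],[-0.06,-0.1,-0.06],[-0.06,-0.15,-0.09],[-0.06,-0.2,-0.12],[-0.06,-0.25,-0.15],[-0.06,-0.302,-0.177],[-0.06,-0.302,-0.177],[-0.06,-0.302,-0.177]]' --angular '[[0,0,0],[0,0,0],[0,0,0],[0,0,0],[0,0,0],[0,0,0],[0,0,0],[0,0,0]]'

```text
time_s: 1.2
tool_pos: [0.4794, 0.2911, 0.2899]
tool_rot: [135.4, 89.9, -160.9]
force: [-0.9, 0.9, 0.2]
grip_width: 0.0871
```

```bash
python3 - <<'E'
from h import *
o=save('wrist','w1');print(o['time_s'],o['tool_pos'],o['tool_rot'],o['qpos'].round(1))
goto([.69,-.01,.29])
E
```

```text
1.2 [0.47942355 0.29111962 0.28994778] [ 135.37450798   89.92493727 -160.85090307] [-41.7   6.2   8.4  91.1  -0.9  82.9  30.6]
off [-2.000e-04 -3.225e-01 -1.783e-01] rv [0. 0. 0.] dist 0.368 deg 0.0 rows 5.9
```

View pics/w1.png

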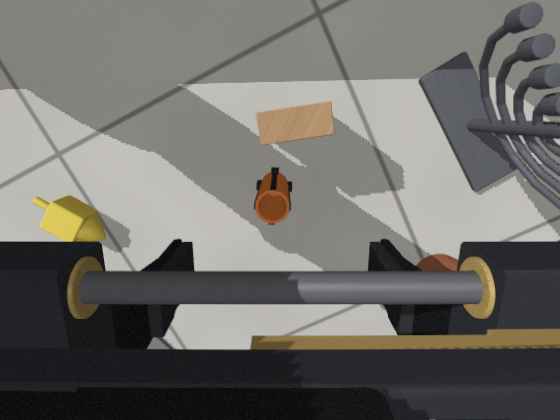

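The wrist view shows the orange rim centred at about (273,205) with black teeth visible, the card box top at (295,122) and the menorah at the right. I'll take a second view for height while moving on.

Emit:
drive_tool --offset '[[0,-0.045,-0.03],[0,-0.08,-0.05],[0,-0.08,-0.05],[0,-0.08,-0.05]]' --angular '[[0,0,0],[0,0,0],[0,0,0],[0,0,0]]'

```text
time_s: 1.75
tool_pos: [0.5277, 0.2142, 0.2897]
tool_rot: [106.9, 89.9, 171.0]
force: [-0.2, 0.2, -0.4]
grip_width: 0.0872
```

```bash
python3 - <<'E'
from h import *
o=save('wrist','w2');print(o['time_s'],o['tool_pos'],o['tool_rot'],o['joint_velocities'].round(1))
for t in ['w1','w2']:
    c=load(t)
    im=c['px'];hsv=cv2.cvtColor(im,cv2.COLOR_RGB2HSV)
    m=cv2.inRange(hsv,(3,150,40),(14,255,255));n,l,s,ce=cv2.connectedComponentsWithStats(m)
    print(s[s[:,4]>60])
    cv2.imwrite(f'pics/{t}z.png',cv2.resize(im[0:240,150:410],None,fx=3,fy=2.5,interpolation=cv2.INTER_CUBIC)[:,:,::-1])
E
```

```text
1.75 [0.52769738 0.21421445 0.28965762] [106.93285101  89.87329844 171.00487239] [-0.7 -0.2 -0.7  0.1 -0.   0.   0.2]
[[     0      0    560    420 233864]
 [   255    173     35     51   1306]]
[[     0      0    560    420 233900]
 [   301    106     42     39   1178]]
```

View pics/w1z.png

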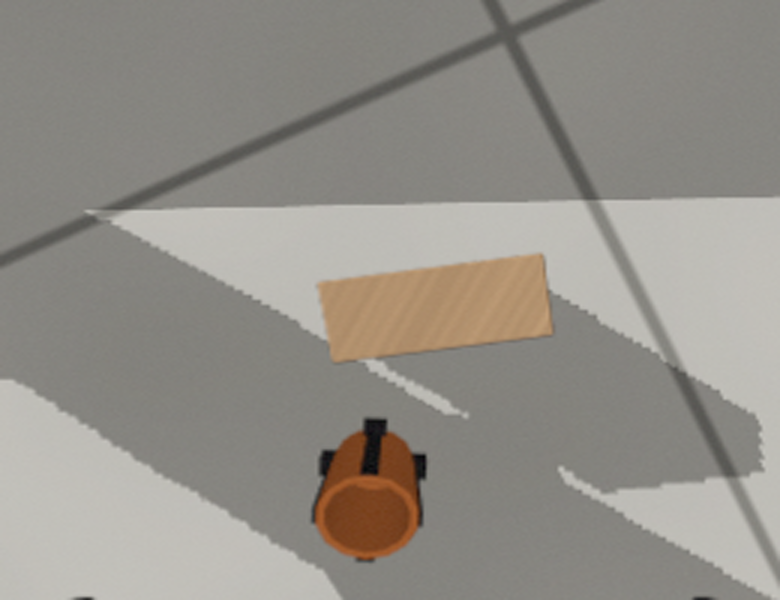

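View pics/w2z.png

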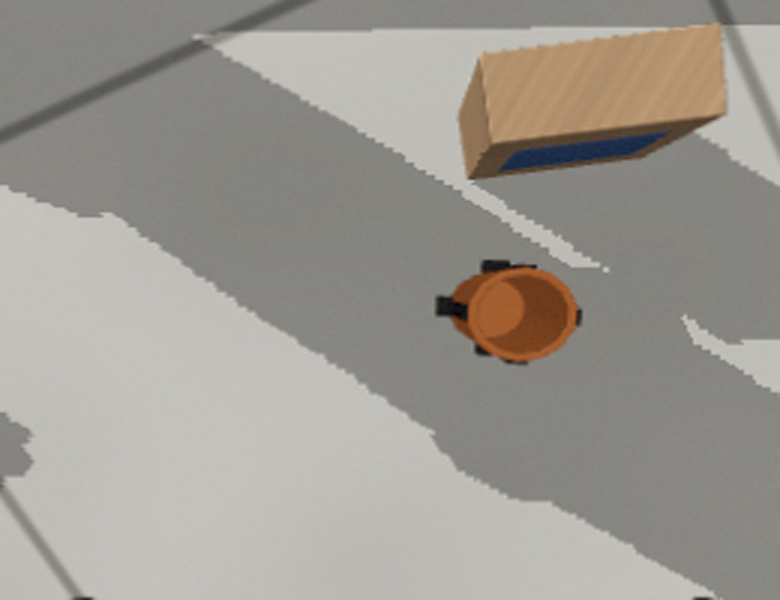

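```bash
python3 - <<'E'
from h import *
a,b=load('w1'),load('w2')
X,e=tri([a,b],[(272.3,206.8),(325,125.6)]);print(X,e)
for c,uv in [(a,(275,169.5)),(a,(258.5,185.2)),(a,(291,186.8)),(b,(297,122.4)),(b,(314.5,106))]:
    p=plane(c,uv,.018)[0];d=p[:2]-X[:2];print(p.round(4),np.linalg.norm(d).round(4),np.degrees(np.arctan2(d[1],d[0])).round(1))
# edges of box
print([plane(a,(256,113),.11),plane(a,(331,101.5),.11),plane(a,(334,133),.11),plane(a,(261,144.5),.11)])
# rim radius
for c,u in [(a,(254.5,206)),(a,(290,206))]: print(plane(c,u,.115))
o=telemetry.get_obs();goto([.66,.0,.32]);print(o['tool_rot'],toolT(o).round(3))
E
```

```text
[0.49249308 0.27664644 0.11558236] [np.float64(0.0003326697366731271), np.float64(0.0003326697366731332)]
[0.4737 0.2868 0.018 ] 0.0214 151.6
[0.4821 0.2599 0.018 ] 0.0197 -121.8
[0.5017 0.295  0.018 ] 0.0205 63.4
[0.4829 0.2581 0.018 ] 0.0209 -117.3
[0.475  0.2844 0.018 ] 0.0191 156.2
[array([[0.40716154, 0.30217279, 0.11      ]]), array([[0.42835231, 0.36812615, 0.11      ]]), array([[0.45529883, 0.35906886, 0.11      ]]), array([[0.43468302, 0.29327301, 0.11      ]])]
[[0.4840063  0.26131458 0.115     ]]
[[0.49918688 0.29210791 0.115     ]]
off [-0.0307 -0.2127 -0.1352] rv [0. 0. 0.] dist 0.254 deg 0.0 rows 4.1
[107.71074852  89.876915   171.83127143] [[-0.002 -0.9    0.436  0.528]
 [ 0.     0.436  0.9    0.215]
 [-1.     0.002 -0.001  0.29 ]
 [ 0.     0.     0.     1.   ]]
```

Orange pot: rim at (0.492, 0.277, 0.116), which matches its 115 mm height. Its teeth are at about 62° mod 90. Next is the holder, from two places.

Emit:
drive_tool --offset '[[-0.01,-0.045,-0.03],[-0.02,-0.09,-0.06],[-0.03,-0.14,-0.09],[-0.03,-0.187,-0.15],[-0.03,-0.187,-0.15],[-0.03,-0.187,-0.15]]' --angular '[[0,0,0],[0,0,0],[0,0,0],[0,0,0],[0,0,0],[0,0,0]]'

```text
time_s: 2.55
tool_pos: [0.6303, -0.0013, 0.3191]
tool_rot: [94.3, 89.8, 158.4]
force: [-0.3, 1.7, 0.2]
grip_width: 0.087
```

```bash
python3 - <<'E'
from h import *
o=save('wrist','w3');print(o['time_s'],o['tool_pos'],o['qpos'].round(1))
E
```

```text
2.55 [ 0.63029287 -0.00125525  0.319127  ] [-19.9  15.   22.2  78.6  -5.7  87.6  66.1]
```

View pics/w3.png

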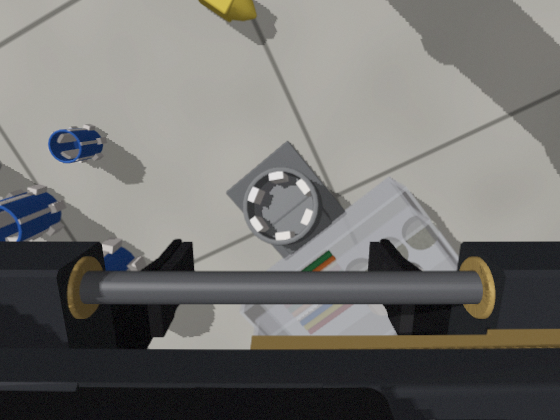

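The holder ring is at (282,205) with its six teeth clear, and the middle blue pot is at the left edge (30,215). I'll shift left to see both.

Emit:
drive_tool --offset '[[0,0,-0.05],[0,0,-0.1],[0,0,-0.13],[0,0,-0.13],[0,0,-0.13]]' --angular '[[0,0,0],[0,0,0],[0,0,0],[0,0,0],[0,0,0]]'

```text
time_s: 3.22
tool_pos: [0.5746, -0.1128, 0.319]
tool_rot: [57.1, 89.7, 121.7]
force: [0.7, 0.6, 0.5]
grip_width: 0.087
```

```bash
python3 - <<'E'
from h import *
o=save('wrist','w4');print(o['time_s'],o['tool_pos'],o['qpos'].round(1))
for t,r in [('w3',(130,250,220,340)),('w4',(130,250,290,410))]:
    im=load(t)['px']
    cv2.imwrite(f'pics/{t}z.png',cv2.resize(im[r[0]:r[1],r[2]:r[3]],None,fx=5,fy=5,interpolation=cv2.INTER_CUBIC)[:,:,::-1])
E
```

```text
3.225 [ 0.57455811 -0.11279971  0.31902535] [-13.8   9.2  25.8  85.3  -4.2  86.6  76.5]
```

View pics/w4.png

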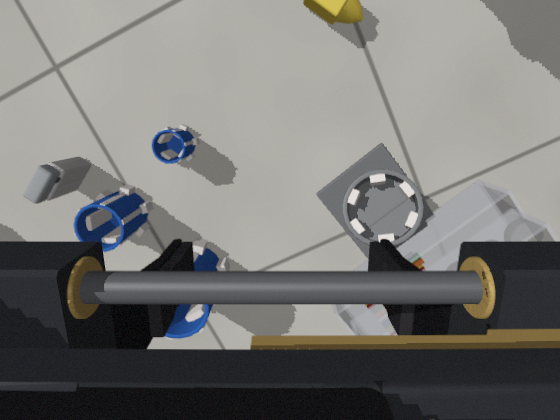

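View pics/w3z.png

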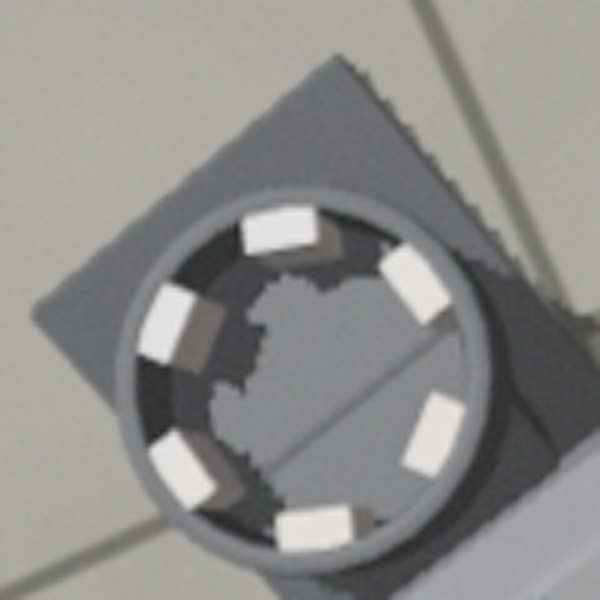

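View pics/w4z.png

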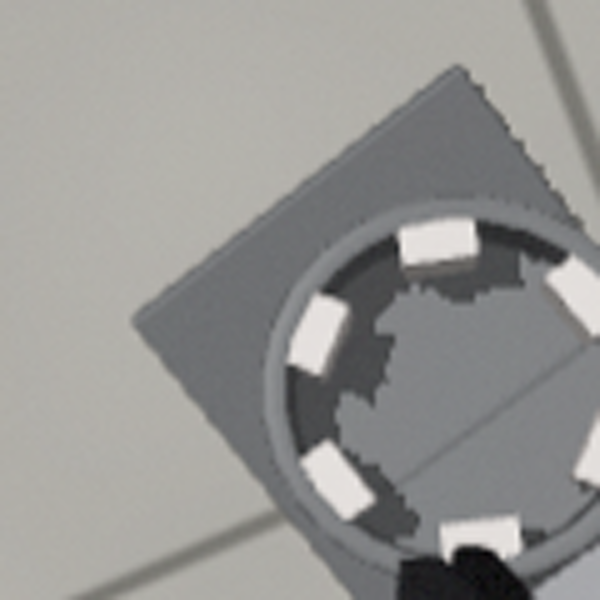

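```bash
python3 - <<'E'
from h import *
cs=[load('w3'),load('w4')];cen=[]
for c,r in zip(cs,[(130,255,220,340),(130,246,335,430)]):
    im=c['px'];hsv=cv2.cvtColor(im,cv2.COLOR_RGB2HSV)
    m=np.zeros(im.shape[:2],np.uint8);m[r[0]:r[1],r[2]:r[3]]=cv2.inRange(hsv,(0,0,205),(180,40,255))[r[0]:r[1],r[2]:r[3]]
    n,l,s,ce=cv2.connectedComponentsWithStats(m)
    k=[i for i in range(1,n) if 40<s[i,4]<300];print(s[k].tolist(),ce[k].round(1).tolist());cen.append(ce[k])
E
```

```text
[[269, 172, 14, 8, 89], [297, 180, 12, 14, 98], [248, 188, 10, 14, 86], [301, 209, 11, 16, 102], [250, 217, 12, 14, 87], [276, 232, 14, 8, 100]] [[275.4, 175.5], [302.6, 186.0], [252.4, 194.2], [306.4, 216.6], [255.7, 223.8], [282.5, 235.5]]
[[370, 174, 15, 9, 101], [400, 182, 14, 15, 107], [348, 189, 11, 15, 97], [405, 212, 13, 15, 115], [351, 219, 13, 14, 99], [378, 234, 16, 7, 76]] [[377.2, 177.8], [406.7, 188.8], [352.7, 196.2], [411.3, 219.1], [356.8, 225.8], [386.5, 236.6]]
```

```bash
python3 - <<'E'
from h import *
cs=[load('w3'),load('w4')]
A=[[275.4, 175.5], [302.6, 186.0], [252.4, 194.2], [306.4, 216.6], [255.7, 223.8], [282.5, 235.5]]
B=[[377.2, 177.8], [406.7, 188.8], [352.7, 196.2], [411.3, 219.1], [356.8, 225.8], [386.5, 237.4]]
P=[]
for a,b in zip(A,B):
    x,e=tri(cs,[a,b]);P.append(x);print(x.round(4),np.round(e,4))
P=np.array(P);c=P.mean(0);n=np.linalg.svd(P-c)[2][2];n*=np.sign(n[2])
print('c',c,'n',n,'tilt',np.degrees(np.arccos(n[2])),'lean yaw',np.degrees(np.arctan2(-n[1],-n[0])))
print('r',np.linalg.norm(P-c,axis=1))
yaw=np.arctan2(-n[1],-n[0])
for yaw in [yaw,np.radians(12),np.radians(15)]:
    Rs=R.from_euler('ZY',[yaw,np.radians(-25)]).as_matrix()
    q=(P-c)@Rs;print(np.degrees(yaw).round(1),np.degrees(np.arctan2(q[:,1],q[:,0])).round(1),q[:,2].round(4))
    print('floor z',c-0.026*Rs[:,2])
# ray onto mouth plane from single view w3, given 25 deg: tiers edge
c3=cs[0]
for pts,z in [([(234.5+0,0)],0)]: pass
# foot plate edge on w3: corner (227,193) and (288,142), top z~?
print(plane(c3,[(227,193),(288,141.5)],.006))
d=np.diff(plane(c3,[(227,193),(288,141.5)],.006),axis=0)[0];print('plate front dir',np.degrees(np.arctan2(d[1],d[0])))
c4=cs[1]
d=np.diff(plane(c4,[(317,194),(382,143.5)],.006),axis=0)[0];print('plate front dir',np.degrees(np.arctan2(d[1],d[0])),plane(c4,[(317,194),(382,143.5)],.006))
E
```

```text
[ 0.6307 -0.0078  0.0507] [0.0001 0.0001]
[0.6542 0.0168 0.0644] [0.0003 0.0003]
[ 0.6392 -0.0435  0.0503] [0.0001 0.0001]
[0.6864 0.0058 0.0774] [0.0002 0.0002]
[ 0.6717 -0.0544  0.0636] [0.0001 0.0001]
[ 0.6944 -0.0292  0.0793] [0. 0.]
c [ 0.66275811 -0.01870786  0.06429861] n [-0.426046   -0.10401468  0.89870226] tilt 26.01199412197678 lean yaw 13.719783593584426
r [0.03653156 0.03654658 0.03697234 0.03651886 0.03684753 0.03657807]
13.7 [ 150.    89.8 -149.9   30.   -90.1  -28.9] [-0.0002  0.0001 -0.0006 -0.0003 -0.0007  0.0017]
floor z [ 0.67343266 -0.01610178  0.04073461]
12.0 [ 151.6   91.4 -148.4   31.5  -88.6  -27.4] [ 0.      0.0005 -0.0008 -0.     -0.0012  0.0015]
floor z [ 0.67350607 -0.01642331  0.04073461]
15.0 [ 148.9   88.7 -151.1   28.8  -91.3  -30.1] [-0.0004 -0.0003 -0.0004 -0.0004 -0.0004  0.0019]
floor z [ 0.67337177 -0.01586394  0.04073461]
[[ 0.62989289 -0.08142704  0.006     ]
 [ 0.60384703  0.02304822  0.006     ]]
plate front dir 103.99857938464261
plate front dir 103.5853169219855 [[ 0.62878506 -0.08219423  0.006     ]
 [ 0.60344762  0.02265573  0.006     ]]
```

The holder fits well: six tooth tops on a circle of radius 36.6 mm, yaw 13.8°, lean about 25–26°, floor z 0.041 against the stated 0.042. The foot plate's front edge agrees on yaw (104 − 90 = 14°). Next is the middle pot.

Emit:
drive_tool --offset '[[0,-0.015,-0.05],[0,-0.03,-0.1],[0,-0.03,-0.12],[0,-0.03,-0.12],[0,-0.03,-0.12]]' --angular '[[0,0,0],[0,0,0],[0,0,0],[0,0,0],[0,0,0]]'

```text
time_s: 3.9
tool_pos: [0.5515, -0.231, 0.3183]
tool_rot: [51.9, 89.7, 116.7]
force: [0.2, -0.4, -0.0]
grip_width: 0.0868
```

```bash
python3 - <<'E'
from h import *
o=save('wrist','w5');print(o['time_s'],o['tool_pos'],o['qpos'].round(1))
im=load('w5')['px'];cv2.imwrite('pics/w5z.png',cv2.resize(im[100:265,60:350],None,fx=2.75,fy=2.75,interpolation=cv2.INTER_CUBIC)[:,:,::-1])
E
```

```text
3.9 [ 0.55150431 -0.23101183  0.31825768] [-5.4 11.3 30.5 83.7 -5.9 86.9 89.8]
```

Emit:
drive_tool --offset '[[0,0,-0.05],[0,0,-0.09],[0,0,-0.09],[0,0,-0.09]]' --angular '[[0,0,0],[0,0,0],[0,0,0],[0,0,0]]'

```text
time_s: 4.45
tool_pos: [0.5144, -0.3104, 0.3179]
tool_rot: [43.7, 89.6, 108.7]
force: [1.0, 1.2, -0.8]
grip_width: 0.0869
```

```bash
python3 - <<'E'
from h import *
o=save('wrist','w6');print(o['time_s'],o['tool_pos'],o['qpos'].round(1))
im=load('w6')['px'];cv2.imwrite('pics/w6z.png',cv2.resize(im[100:265,130:420],None,fx=2.75,fy=2.75,interpolation=cv2.INTER_CUBIC)[:,:,::-1])
E
```

```text
4.45 [ 0.5144476  -0.31044098  0.31790823] [ 0.6 12.  33.6 83.3 -6.8 87.  99.1]
```

View pics/w5z.png

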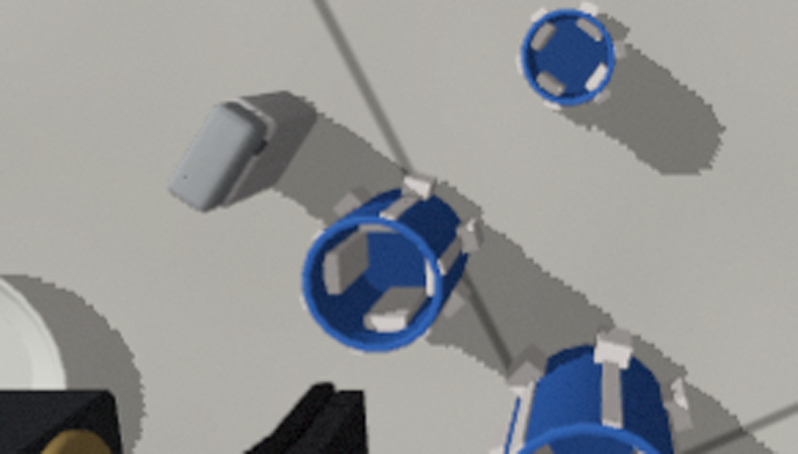

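View pics/w6z.png

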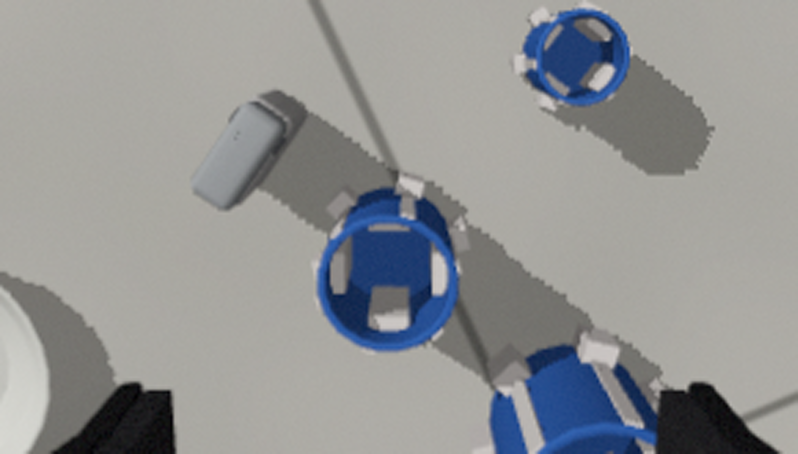

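```bash
python3 - <<'E'
from h import *
a,b=load('w5'),load('w6')
A=lambda x,y:(60+x/2.75,100+y/2.75); B=lambda x,y:(130+x/2.75,100+y/2.75)
X,e=tri([a,b],[A(373,283),B(388,283)]);print('rim',X,e)
for c,uv in [(a,A(303,283)),(a,A(443,283)),(b,B(388,214)),(b,B(388,352)),(b,B(318,283)),(b,B(458,283))]: print(np.linalg.norm(plane(c,uv,.08)[0][:2]-X[:2]).round(4))
for n,c,uv in [('t',a,A(420,180)),('t',a,A(477,228)),('t',b,B(411,178)),('t',b,B(341,198)),('t',b,B(463,231))]:
    p=plane(c,uv,.022)[0];d=p[:2]-X[:2];print(n,np.linalg.norm(d).round(4),np.degrees(np.arctan2(d[1],d[0])).round(1))
for n,c,uv in [('rib',a,A(388,320)),('rib',b,B(388,318)),('rib',a,A(327,290)),('rib',b,B(446,270))]:
    p=plane(c,uv,.060)[0];d=p[:2]-X[:2];print(n,np.linalg.norm(d).round(4),np.degrees(np.arctan2(d[1],d[0])).round(1))
# lighter corners w6
P=plane(b,[B(250,103),B(287,128),B(228,210),B(192,188)],.087);print('lighter',P)
print('small blue',plane(b,[B(578,57)],.06))
cv2.imwrite('pics/w56.png',np.vstack([cv2.resize(a['px'][150:240,150:250],None,fx=4,fy=4,interpolation=cv2.INTER_CUBIC),cv2.resize(b['px'][150:240,225:325],None,fx=4,fy=4,interpolation=cv2.INTER_CUBIC)])[:, :, ::-1][:600] if 0 else np.hstack([cv2.resize(a['px'][150:240,150:250],None,fx=4,fy=4,interpolation=cv2.INTER_CUBIC),cv2.resize(b['px'][150:240,225:325],None,fx=4,fy=4,interpolation=cv2.INTER_CUBIC)])[:,:,::-1])
E
```

```text
rim [ 0.53743062 -0.33136089  0.07780801] [np.float64(0.00017037146282973908), np.float64(0.00017037146282973973)]
0.0288
0.0299
0.0295
0.0299
0.0292
0.0293
t 0.0376 137.3
t 0.0394 84.1
t 0.0377 139.9
t 0.0355 -164.5
t 0.0361 83.1
rib 0.0212 -21.8
rib 0.0206 -26.5
rib 0.0259 -98.6
rib 0.025 67.7
lighter [[ 0.44709356 -0.34799637  0.087     ]
 [ 0.46188686 -0.33926896  0.087     ]
 [ 0.48094307 -0.37556244  0.087     ]
 [ 0.46694516 -0.38445353  0.087     ]]
small blue [[ 0.4876218  -0.22085612  0.06      ]]
```

View pics/w56.png

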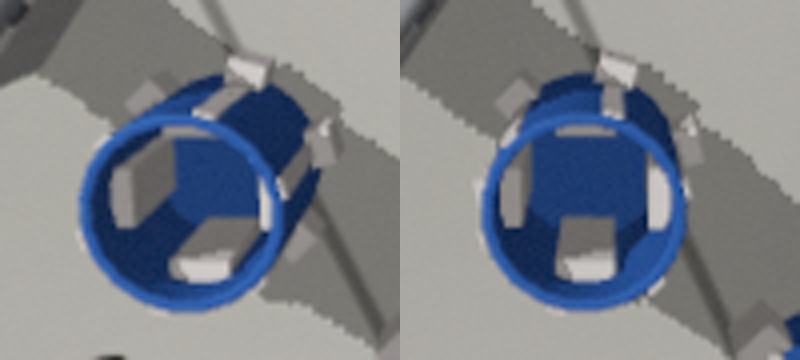

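```bash
python3 - <<'E'
from h import *
b=load('w6')
cv2.imwrite('pics/w6zz.png',cv2.resize(b['px'][160:204,244:304],None,fx=13,fy=13,interpolation=cv2.INTER_CUBIC)[:,:,::-1])
E
```

```text
(no output)
```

View pics/w6zz.png

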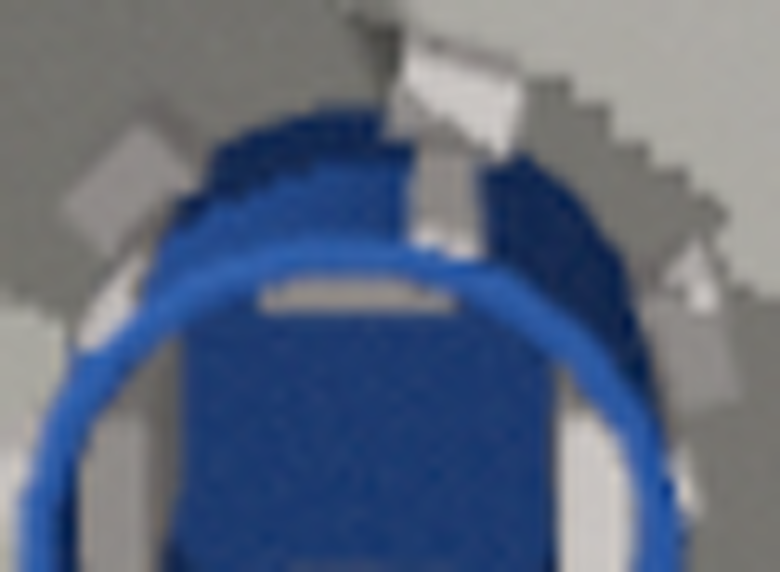

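```bash
python3 - <<'E'
from h import *
b=load('w6');Q=lambda x,y:(244+x/13-.5,160+y/13-.5)
X=np.array([.53743,-.33136])
an=lambda d:np.degrees(np.arctan2(d[1],d[0]))
pl=lambda pts,z:plane(b,[Q(*p) for p in pts],z)[:,:2]
# outer edges of top faces
P=pl([(405,55),(525,85),(388,130),(500,158)],.022);print('t1 edge dirs',an(P[0]-P[1])+90,an(P[2]-P[3])+90,'width',np.linalg.norm(P[0]-P[1]),'outer mid ang',an(P[:2].mean(0)-X),np.linalg.norm(P[:2].mean(0)-X), 'radial',an(P[0]-P[2]),an(P[1]-P[3]))
P2=pl([(140,122),(62,205),(195,185),(110,250)],.022);print('t2',an(P2[0]-P2[1])+90,an(P2[2]-P2[3])+90,np.linalg.norm(P2[0]-P2[1]),an(P2[:2].mean(0)-X),np.linalg.norm(P2[:2].mean(0)-X),an(P2[0]-P2[2]),an(P2[1]-P2[3]))
P3=pl([(262,312),(455,312)],.06);print('rib',an(P3[1]-P3[0]),np.linalg.norm(P3[1]-P3[0]),np.linalg.norm(P3.mean(0)-X),an(P3.mean(0)-X))
# centre from t1,t2 outer mids for theta given 60deg
m1,m2=P[:2].mean(0),P2[:2].mean(0)
ch=an(m2-m1);print('chord',np.linalg.norm(m2-m1),'theta of t1',ch-120+0)
E
```

```text
t1 edge dirs -39.15480066828471 -39.2181126428969 width 0.012209155494785401 outer mid ang 140.19464493839243 0.03740686391053328 radial 141.97373763473766 136.22532446261874
t2 201.2993701869078 192.24142401678418 0.011456089594956328 -160.3661868024495 0.03782307809389243 -164.7252937963948 -159.1515461372108
rib 64.90210043025606 0.017672494816476227 0.019196919572395537 155.76834238779315
chord 0.03729741245341398 theta of t1 -220.64105917717376
```

Middle pot: rim (0.537, −0.331, 0.078), radius 29.5 mm (matches 30). Tooth corners, chord and rib edge all give pot x ≈ 20°. I'll grip between the stripes at jaw heading 50°, with the jaws partly open to clear the lighter.

```bash
cat >> h.py <<'E'
def hd(a): a=np.radians(a);return np.array([np.cos(a),np.sin(a),0])
E
python3 - <<'E'
from h import *
goto([.5374,-.3314,.13],frame([0,0,-1],hd(50)))
goto([.5374,-.3314,.055],frame([0,0,-1],hd(50)))
E
```

```text
off [ 0.1876 -0.0305 -0.0105] rv [ 0.2624  0.0038 -0.0051] dist 0.19 deg 15.0 rows 3.0
off [ 0.2626 -0.0308 -0.0109] rv [ 0.2624  0.0038 -0.0051] dist 0.265 deg 15.0 rows 4.2
```

Emit:
drive_tool --offset '[[0.05,-0.015,-0.005],[0.1,-0.03,-0.0105],[0.15,-0.0305,-0.0105],[0.1876,-0.0305,-0.0105],[0.1876,-0.0305,-0.0105],[0.1876,-0.0305,-0.0105]]' --angular '[[0.13,0.002,-0.003],[0.262,0.004,-0.005],[0.262,0.004,-0.005],[0.262,0.004,-0.005],[0.262,0.004,-0.005],[0.262,0.004,-0.005]]' --fingers -0.65

```text
time_s: 5.25
tool_pos: [0.539, -0.3309, 0.1317]
tool_rot: [-75.4, 89.9, -25.3]
force: [-0.0, -0.4, 0.6]
grip_width: 0.0715
```

```bash
python3 - <<'E'
from h import *
o=save('wrist','w7');print(o['time_s'],o['tool_pos'],o['qpos'].round(1),o['grip_width']);save('scene','s7')
im=load('s7')['px'];cv2.imwrite('pics/s7z.png',cv2.resize(im[220:360,130:320],None,fx=4,fy=4)[:,:,::-1])
goto([.5374,-.3314,.055],frame([0,0,-1],hd(50)))
E
```

```text
5.25 [ 0.53899719 -0.3309156   0.13169199] [  2.2  22.1  33.8  94.  -13.1  67.8  89.2] 0.07152589192621164
off [ 0.0775  0.0018 -0.0009] rv [0.0013 0.0011 0.0038] dist 0.078 deg 0.2 rows 1.2
```

View pics/w7.png

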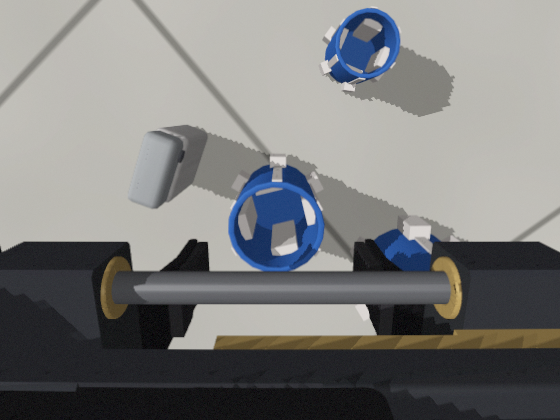

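View pics/s7z.png

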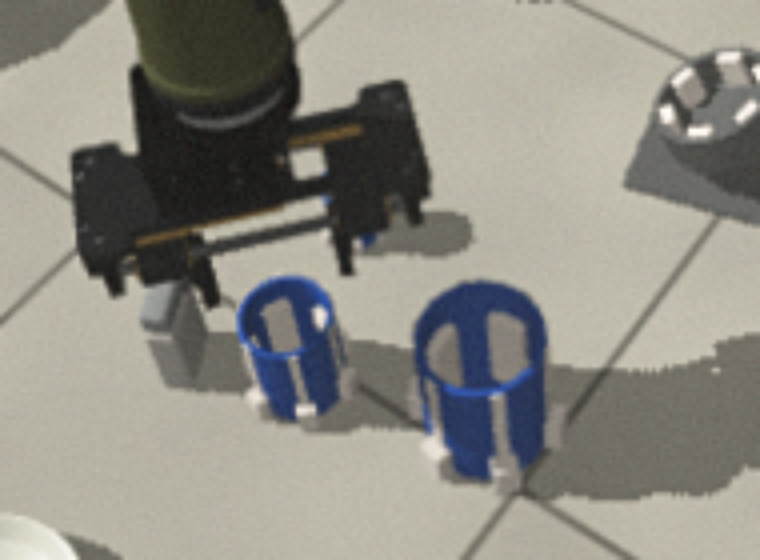

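```bash
python3 - <<'E'
from h import *
c=load('w7');print(plane(c,[(277,225.5)],.079),plane(c,[(229,225),(324,225)],.079))
hsv=cv2.cvtColor(c['px'],cv2.COLOR_RGB2HSV);m=cv2.inRange(hsv,(100,120,40),(125,255,255));m[:, :215]=0;m[:,340:]=0;m[:140]=0;m[272:]=0
ys,xs=np.where(m);print(xs.min(),xs.max(),ys.max())
# tooth nearest
p=plane(c,[(278.5,157.5)],.022)[0];print(np.degrees(np.arctan2(p[1]+.3314,p[0]-.5374)),np.linalg.norm(p[:2]-[.5374,-.3314]))
E
```

```text
[[ 0.53634283 -0.33029485  0.079     ]] [[ 0.51710812 -0.35279178  0.079     ]
 [ 0.55469219 -0.30785807  0.079     ]]
229 324 271
138.77080184779473 0.03635416963620318
```

Emit:
drive_tool --offset '[[0.03,0.0018,-0.0005],[0.06,0.0018,-0.0005],[0.0775,0.0018,-0.0005],[0.0775,0.0018,-0.0005],[0.0775,0.0018,-0.0005]]' --angular '[[0.001,0.001,0.004],[0.001,0.001,0.004],[0.001,0.001,0.004],[0.001,0.001,0.004],[0.001,0.001,0.004]]'

```text
time_s: 5.98
tool_pos: [0.5385, -0.3318, 0.0565]
tool_rot: [-75.3, 89.9, -25.3]
force: [0.1, -0.5, 0.4]
grip_width: 0.0716
```

Emit:
drive_tool --offset '[[0,0,0],[0,0,0],[0,0,0],[0,0,0],[0,0,0],[0,0,0]]' --angular '[[0,0,0],[0,0,0],[0,0,0],[0,0,0],[0,0,0],[0,0,0]]' --fingers 1 --squeeze 25

```text
time_s: 6.72
tool_pos: [0.539, -0.3325, 0.0577]
tool_rot: [-81.5, 89.8, -31.5]
force: [-1.7, -0.5, 5.7]
grip_width: 0.0589
```

```bash
python3 - <<'E'
from h import *
o=telemetry.get_obs();print(o['tool_pos'],o['tool_rot'],o['force'],o['grip_width'],o['qpos'].round(1))
E
```

```text
[ 0.53895714 -0.33254915  0.0576536 ] [-81.486676    89.78649347 -31.48224424] [-1.6666124  -0.49216003  5.74361592] 0.058852640899064716 [  3.7  26.5  32.3  97.6 -16.   60.3  91.2]
```

Gripped (opening 58.9 mm against a 60 mm body). I'll lift and check the pot in hand.

Emit:
drive_tool --offset '[[-0.03,0,0],[-0.08,0,0],[-0.13,0,0],[-0.18,0,0],[-0.22,0,0],[-0.22,0,0]]' --angular '[[0,0,0],[0,0,0],[0,0,0],[0,0,0],[0,0,0],[0,0,0]]'

```text
time_s: 7.48
tool_pos: [0.5395, -0.333, 0.2812]
tool_rot: [-75.4, 89.4, -25.4]
force: [0.3, 0.6, -1.5]
grip_width: 0.0591
```

```bash
python3 - <<'E'
from h import *
o=save('wrist','w8');save('scene','s8');print(o['tool_pos'],o['force'],o['grip_width'],o['qpos'].round(1),toolT(o)[:3,:3].round(4))
E
```

```text
[ 0.53954801 -0.33303759  0.28116668] [ 0.34288996  0.58512574 -1.45105548] 0.05911352642564112 [ 1.  16.7 35.7 82.9 -9.8 83.  86.7] [[ 0.009  -0.7661  0.6427]
 [-0.0043  0.6427  0.7661]
 [-1.     -0.0096  0.0025]]
```

View pics/w8.png

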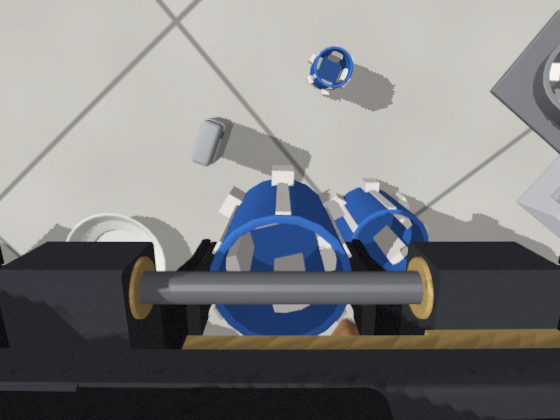

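View pics/s8.png

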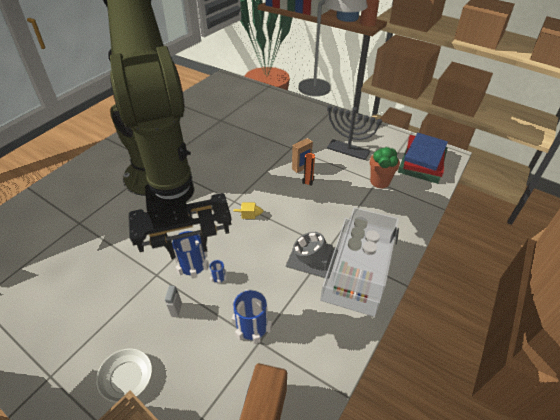

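```bash
python3 - <<'E'
from h import *
c=load('w8');cv2.imwrite('pics/w8z.png',cv2.resize(c['px'][155:275,200:360],None,fx=5,fy=5,interpolation=cv2.INTER_CUBIC)[:,:,::-1])
E
```

```text
(no output)
```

View pics/w8z.png

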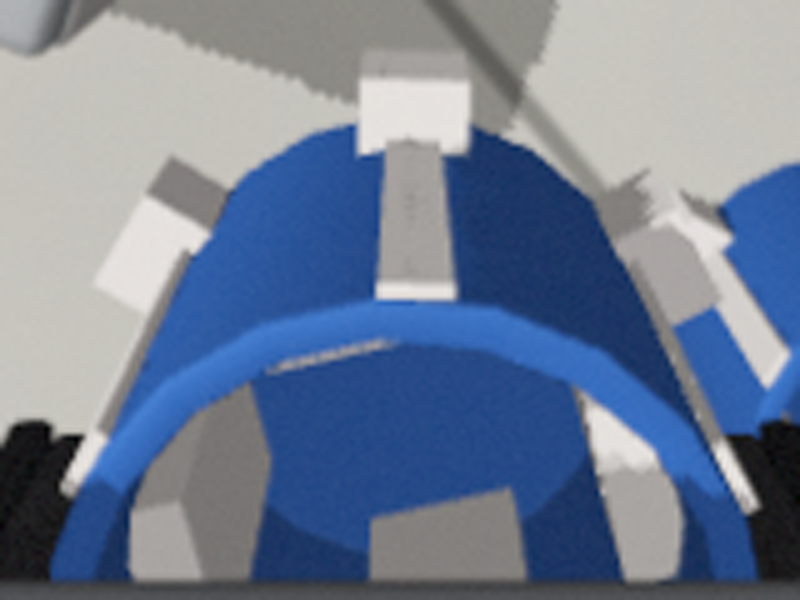

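```bash
cat > ih.py <<'E'
from h import *
def toolpts(c,TT,uv,xt):
    # intersect pixel rays with plane tool x = xt
    o,d=ray(c,uv);Ti=np.linalg.inv(TT);o=Ti[:3,:3]@o+Ti[:3,3];d=d@Ti[:3,:3].T
    return o+d*((xt-o[0])/d[:,0])[:,None]
E
python3 - <<'E'
from ih import *
o=telemetry.get_obs();TT=toolT(o);c=load('w8');Q=lambda x,y:(200+x/5-.4,155+y/5-.4)
p=toolpts(c,TT,[Q(360,80),Q(470,82),Q(148,197),Q(95,283),Q(690,222),Q(720,300)],.0357);print(p.round(4))
print('width',np.linalg.norm(p[0]-p[1]),np.linalg.norm(p[2]-p[3]))
r=toolpts(c,TT,[Q(415,300),Q(50,575),Q(755,575)],-.0223);print(r.round(4))
m1=p[:2].mean(0)[1:];m2=p[2:4].mean(0)[1:];d=m2-m1;print('chord',np.linalg.norm(d))
# edge dirs
e=p[1]-p[0];print('t1 edge angle',np.degrees(np.arctan2(e[1],e[2])));e=p[2]-p[3];print('t2',np.degrees(np.arctan2(e[1],e[2])))
print('chord angle',np.degrees(np.arctan2(-d[0],-d[1])))
for m in(m1,):pass
# centre: t1 outward dir u -> centre
E
```

```text
[[ 0.0357  0.0364 -0.004 ]
 [ 0.0357  0.0362  0.0082]
 [ 0.0357  0.0231 -0.0281]
 [ 0.0357  0.013  -0.0345]
 [ 0.0357  0.0201  0.0333]
 [ 0.0357  0.0109  0.0371]]
width 0.012207648045591666 0.011989495661636262
[[-0.0223  0.0282  0.0017]
 [-0.0223  0.0041 -0.029 ]
 [-0.0223  0.004   0.0303]]
chord 0.03802902413740534
t1 edge angle -1.1079401291610234
t2 57.35420326425516
chord angle 28.631994867171617
```

The pot is held straight. In the tool frame its axis is offset (y, z) ≈ (−1.4, +0.7) mm and turned 1.4°. Now to work out the insertion poses.

```bash
cat > plan.py <<'E'
from ih import *
yaw,til=13.8,25
Rs=R.from_euler('ZY',[yaw,-til],degrees=True).as_matrix();n=Rs[:,2]
F=np.array([.6734,-.0161,.0415])
def ins(h,jaw,oy,oz,o=None):
    a=np.radians(jaw);Rm=frame(-n,Rs@[np.cos(a),np.sin(a),0])
    p=F+n*h-Rm@[0,oy,oz];print(p.round(4));goto(p,Rm,o);return p,Rm
E
python3 - <<'E'
from plan import *
ins(.20,31.4,-.0014,.0006)
E
```

```text
[ 0.59   -0.0357  0.2222]
off [0.0544 0.1505 0.2601] rv [ 0.0831 -0.3617 -0.2403] dist 0.305 deg 25.3 rows 4.9
```

Emit:
drive_tool --offset '[[0.009,0.025,0.043],[0.018,0.05,0.087],[0.027,0.075,0.13],[0.036,0.1,0.173],[0.045,0.125,0.217],[0.0544,0.1505,0.2601],[0.0544,0.1505,0.2601],[0.0544,0.1505,0.2601]]' --angular '[[0.014,-0.06,-0.04],[0.028,-0.12,-0.08],[0.042,-0.18,-0.12],[0.055,-0.24,-0.16],[0.07,-0.3,-0.2],[0.083,-0.362,-0.24],[0.083,-0.362,-0.24],[0.083,-0.362,-0.24]]'

```text
time_s: 8.57
tool_pos: [0.5891, -0.0361, 0.2206]
tool_rot: [-31.3, 65.2, 13.9]
force: [0.6, 0.7, -0.7]
grip_width: 0.0587
```

```bash
python3 - <<'E'
from plan import *
o=save('wrist','w9');print(o['time_s'],o['tool_pos'],o['force'],o['qpos'].round(1))
ins(.0577+.035,31.4,-.0014,.0006,o)
E
```

```text
8.575 [ 0.5890758  -0.03606596  0.22061552] [ 0.64629052  0.66562284 -0.69011092] [-17.5  -5.9  22.2 114.4  -7.6  47.7  54.2]
[ 0.6341 -0.0249  0.125 ]
off [ 0.1062 -0.0009  0.0017] rv [ 0.0001 -0.0022 -0.0019] dist 0.106 deg 0.2 rows 1.7
```

View pics/w9.png

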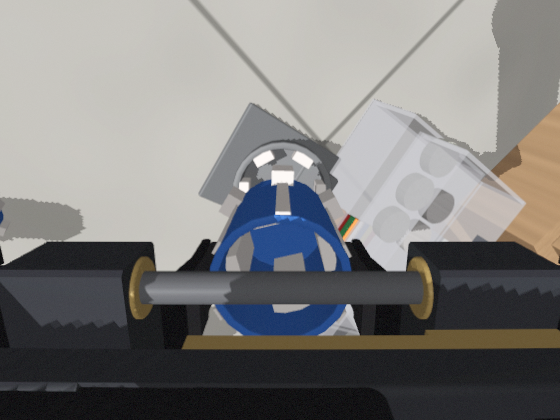

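The pot's front tooth (283,177) sits midway between two holder teeth at (263,158) and (304,159). Advancing along the axis.

Emit:
drive_tool --offset '[[0.03,-0.0005,0.001],[0.06,-0.001,0.0017],[0.09,-0.001,0.0017],[0.106,-0.001,0.0017],[0.106,-0.001,0.0017],[0.106,-0.001,0.0017]]' --angular '[[0,-0.002,-0.002],[0,-0.002,-0.002],[0,-0.002,-0.002],[0,-0.002,-0.002],[0,-0.002,-0.002],[0,-0.002,-0.002]]'

```text
time_s: 9.38
tool_pos: [0.6353, -0.0266, 0.1271]
tool_rot: [-31.5, 64.9, 13.6]
force: [0.3, -0.2, -0.7]
grip_width: 0.0591
```

```bash
python3 - <<'E'
from plan import *
o=save('wrist','w10');print(o['time_s'],o['tool_pos'],o['force'],o['qpos'].round(1))
c=load('w10');cv2.imwrite('pics/w10z.png',cv2.resize(c['px'][130:275,180:380],None,fx=4,fy=4,interpolation=cv2.INTER_CUBIC)[:,:,::-1])
ins(.0577+.035,31.4,-.0014,.0006,o)
ins(.0577+.0,31.4,-.0014,.0006,o)
E
```

```text
9.375 [ 0.63527766 -0.02656591  0.1271376 ] [ 0.27066897 -0.20817698 -0.70048255] [-17.7   5.7  23.1 115.4 -16.9  36.4  61.5]
[ 0.6341 -0.0249  0.125 ]
off [ 0.0016  0.0025 -0.0004] rv [-0.0018  0.0011  0.0028] dist 0.003 deg 0.2 rows 0.0
[ 0.6484 -0.0213  0.0933]
off [ 0.0366  0.0026 -0.0004] rv [-0.0018  0.0011  0.0028] dist 0.037 deg 0.2 rows 0.6
```

View pics/w10z.png

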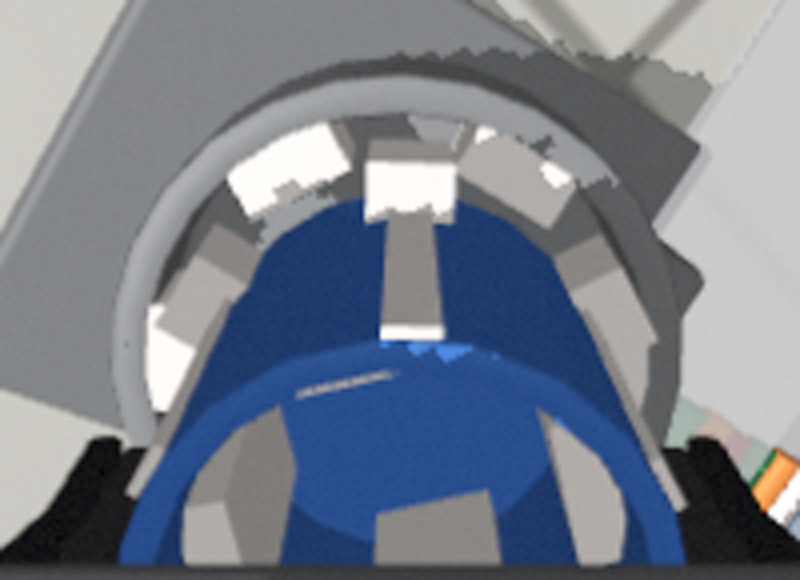

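Emit:
drive_tool --offset '[[0.003,0.0026,-0.0004],[0.003,0.0026,-0.0004],[0.003,0.0026,-0.0004]]' --angular '[[-0.002,0.001,0.003],[-0.002,0.001,0.003],[-0.002,0.001,0.003]]'

```text
time_s: 9.8
tool_pos: [0.6347, -0.0245, 0.1244]
tool_rot: [-31.4, 64.9, 13.9]
force: [0.0, 0.0, -0.9]
grip_width: 0.059
```

```bash
python3 - <<'E'
from plan import *
o=telemetry.get_obs();print(o['time_s'],o['tool_pos'],o['force'])
ins(.0577+.0,31.4,-.0014,.0006,o)
E
```

```text
9.8 [ 0.63469252 -0.02447595  0.12436863] [ 0.04798717  0.01440739 -0.93924239]
[ 0.6484 -0.0213  0.0933]
off [ 0.0341  0.     -0.0005] rv [0.0004 0.0011 0.0002] dist 0.034 deg 0.1 rows 0.5
```

Emit:
drive_tool --offset '[[0.005,0,-0.0005],[0.01,0,-0.0005],[0.015,0,-0.0005],[0.02,0,-0.0005],[0.02,0,-0.0005]]' --angular '[[0,0.001,0],[0,0.001,0],[0,0.001,0],[0,0.001,0],[0,0.001,0]]'

```text
time_s: 10.42
tool_pos: [0.6448, -0.0251, 0.1078]
tool_rot: [-31.9, 64.7, 13.3]
force: [2.3, -2.8, 2.5]
grip_width: 0.0585
```

```bash
python3 - <<'E'
from plan import *
o=save('wrist','w11');print(o['time_s'],o['tool_pos'],o['force'])
c=load('w11');cv2.imwrite('pics/w11z.png',cv2.resize(c['px'][130:275,180:380],None,fx=4,fy=4,interpolation=cv2.INTER_CUBIC)[:,:,::-1])
ins(.0577+.0,31.4,-.0014,.0006,o)
E
```

```text
10.425 [ 0.64484753 -0.02513067  0.10781312] [ 2.27575339 -2.805289    2.49062985]
[ 0.6484 -0.0213  0.0933]
off [ 0.015   0.0037 -0.0004] rv [-0.0004  0.0019  0.0059] dist 0.015 deg 0.4 rows 0.2
```

View pics/w11z.png

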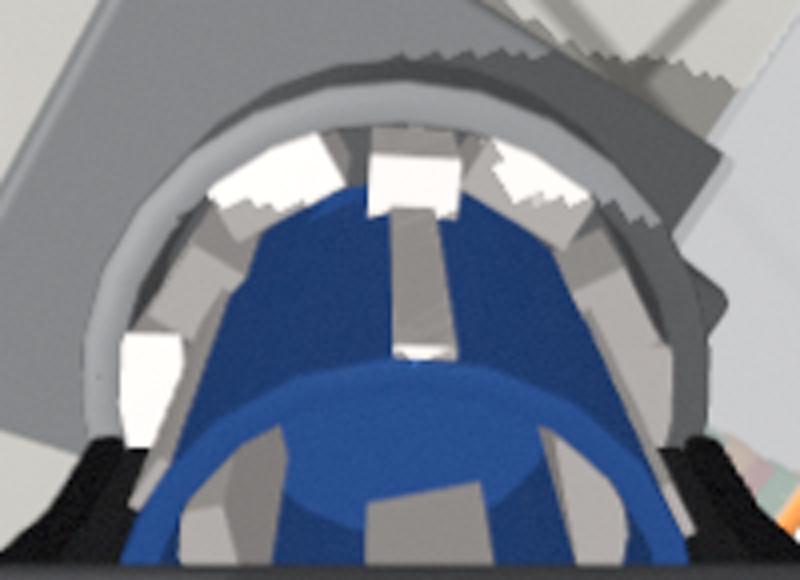

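Emit:
drive_tool --offset '[[0,0.004,-0.0004],[0,0.004,-0.0004],[0.004,0.004,-0.0004],[0.008,0.004,-0.0004],[0.008,0.004,-0.0004]]' --angular '[[0,0.002,0.006],[0,0.002,0.006],[0,0.002,0.006],[0,0.002,0.006],[0,0.002,0.006]]'

```text
time_s: 11.1
tool_pos: [0.6452, -0.0211, 0.0986]
tool_rot: [-31.3, 65.0, 13.9]
force: [4.3, -3.1, -0.9]
grip_width: 0.0583
```

```bash
python3 - <<'E'
from plan import *
o=save('wrist','w12');print(o['time_s'],o['tool_pos'],o['force'],n@o['force'])
c=load('w12');cv2.imwrite('pics/w12z.png',cv2.resize(c['px'][130:275,180:380],None,fx=4,fy=4,interpolation=cv2.INTER_CUBIC)[:,:,::-1])
ins(.0577+.0,31.4,-.0014,.0006,o)
E
```

```text
11.1 [ 0.64517085 -0.02108782  0.09864807] [ 4.29207904 -3.11265755 -0.88517797] -2.2500121870836503
[ 0.6484 -0.0213  0.0933]
off [ 0.0062 -0.0011 -0.0001] rv [ 0.0001 -0.0005 -0.0008] dist 0.006 deg 0.1 rows 0.1
```

View pics/w12z.png

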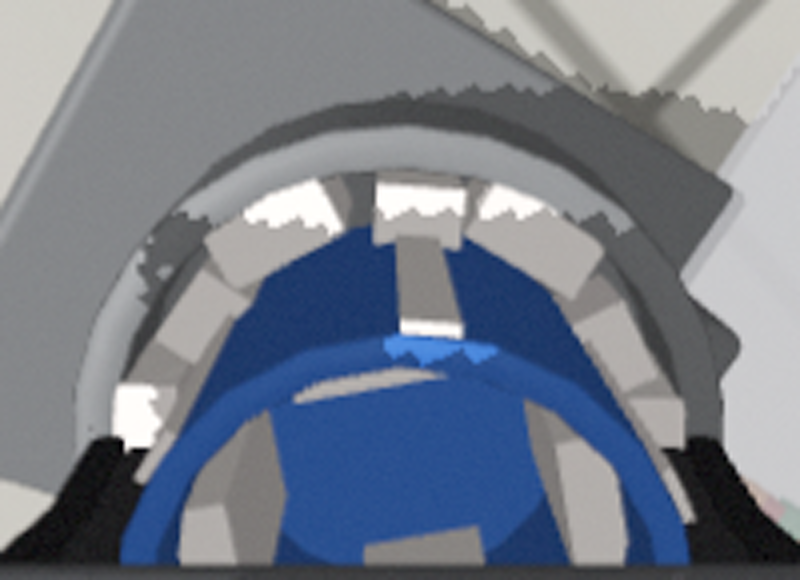

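Teeth are meshing. I'll push on home.

Emit:
drive_tool --offset '[[0.003,-0.0012,0],[0.006,-0.0012,0],[0.009,-0.0012,0],[0.011,-0.0012,0],[0.011,-0.0012,0]]' --angular '[[0,0,0],[0,0,0],[0,0,0],[0,0,0],[0,0,0]]'

```text
time_s: 11.78
tool_pos: [0.6502, -0.0231, 0.0916]
tool_rot: [-31.3, 65.0, 13.8]
force: [-18.6, -8.2, 26.2]
grip_width: 0.0584
```

```bash
python3 - <<'E'
from plan import *
o=save('wrist','w13');print(o['time_s'],o['tool_pos'],o['force'],n@o['force'])
c=load('w13');cv2.imwrite('pics/w13z.png',cv2.resize(c['px'][130:275,180:380],None,fx=4,fy=4,interpolation=cv2.INTER_CUBIC)[:,:,::-1])
ins(.0577+.0,31.4,-.0014,.0006,o)
E
```

```text
11.775 [ 0.65020027 -0.02313707  0.09156841] [-18.59396593  -8.20760182  26.20916457] 32.21228516678994
[ 0.6484 -0.0213  0.0933]
off [-0.0021  0.0021  0.0007] rv [-0.0014 -0.0002 -0.0003] dist 0.003 deg 0.1 rows 0.0
```

View pics/w13z.png

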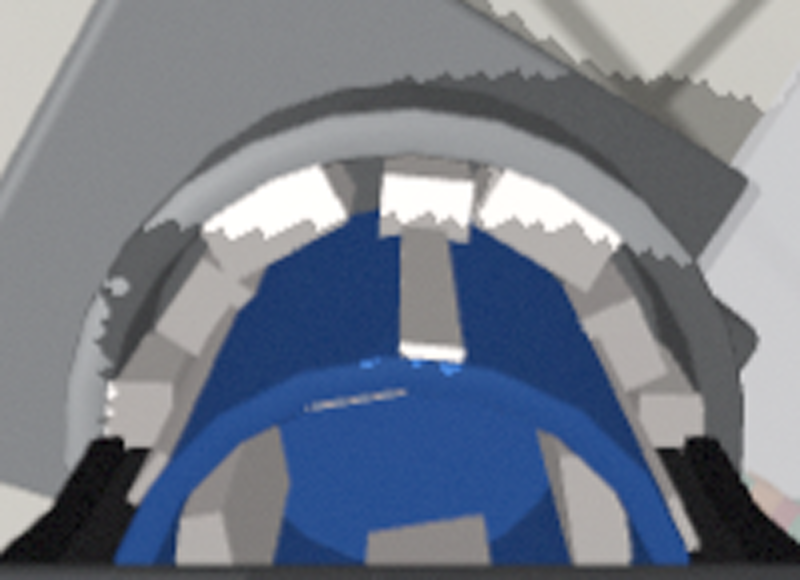

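Axial force is 32 N at the expected depth, so it looks seated. I'll relax, release, back out along the axis and check.

Emit:
drive_tool --offset '[[-0.003,0.001,0.0005],[-0.003,0.001,0.0005],[-0.003,0.001,0.0005]]' --angular '[[0,0,0],[0,0,0],[0,0,0]]' --fingers -0.7

```text
time_s: 12.2
tool_pos: [0.6476, -0.0209, 0.0928]
tool_rot: [-31.1, 65.2, 14.1]
force: [-0.7, -0.2, -0.6]
grip_width: 0.0728
```

Emit:
drive_tool --offset '[[-0.02,0,0],[-0.06,0,0],[-0.11,0,0],[-0.15,0,0],[-0.15,0,0]]' --angular '[[0,0,0],[0,0,0],[0,0,0],[0,0,0],[0,0,0]]'

```text
time_s: 12.82
tool_pos: [0.5875, -0.0361, 0.2324]
tool_rot: [-31.1, 64.8, 14.1]
force: [-0.0, -0.0, 0.2]
grip_width: 0.0739
```

```bash
python3 - <<'E'
from plan import *
o=save('wrist','w14');save('scene','s14');print(o['time_s'],o['tool_pos'],o['force'],o['grip_width'],o['qpos'].round(1))
c=load('s14');cv2.imwrite('pics/s14z.png',cv2.resize(c['px'][150:340,200:420],None,fx=3.5,fy=3.1,interpolation=cv2.INTER_CUBIC)[:,:,::-1])
E
```

```text
12.825 [ 0.58747292 -0.03607458  0.23239068] [-0.01707104 -0.0488584   0.23393963] 0.0738987162034702 [-18.9  -7.   23.4 114.   -6.9  48.8  53.6]
```

View pics/w14.png

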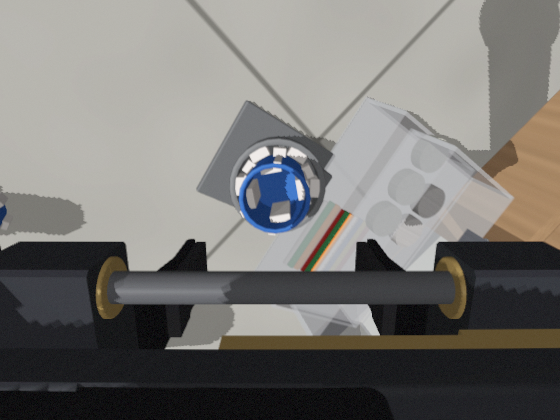

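View pics/s14z.png

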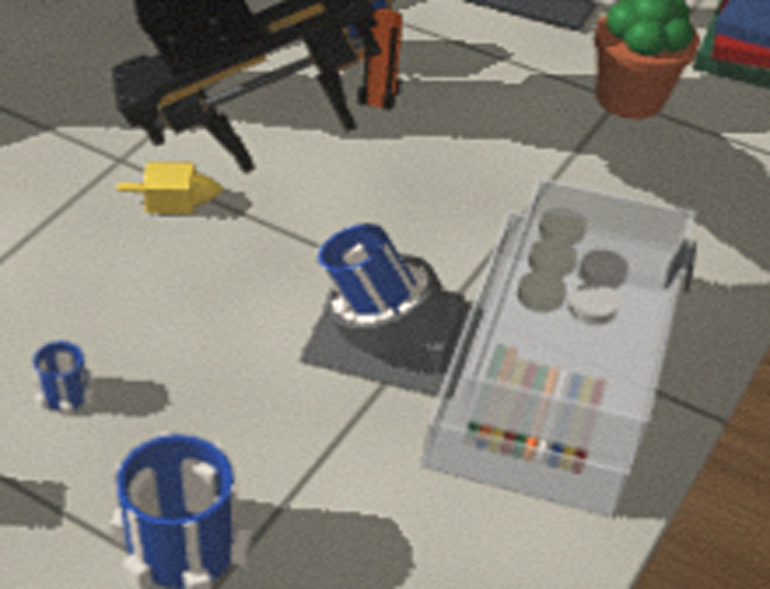

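The pot is seated and standing free, and nothing else has moved. I'll measure its rim centre from this view, the scene camera and one further wrist view on the way to the orange pot.

Emit:
drive_tool --offset '[[-0.02,0.02,0.04],[-0.04,0.04,0.07],[-0.04,0.04,0.07],[-0.04,0.04,0.07]]' --angular '[[0,0.12,0.08],[0,0.24,0.16],[0,0.24,0.16],[0,0.24,0.16]]'

```text
time_s: 13.42
tool_pos: [0.5866, 0.0371, 0.2783]
tool_rot: [-26.0, 81.9, 19.5]
force: [0.4, 0.4, -0.2]
grip_width: 0.0737
```

```bash
python3 - <<'E'
from plan import *
o=save('wrist','w15');print(o['time_s'],o['tool_pos'],o['force'],o['qpos'].round(1))
for t in ['w14','w15','s14']:
    c=load(t);hsv=cv2.cvtColor(c['px'],cv2.COLOR_RGB2HSV);m=cv2.inRange(hsv,(98,110,50),(125,255,255))
    nn,l,s,ce=cv2.connectedComponentsWithStats(m);print(t,s[s[:,4]>150].tolist())
    u,v=proj(c,F+n*.08)[0];print('pred rim',u,v);u,v=int(u),int(v)
    cv2.imwrite(f'pics/{t}r.png',cv2.resize(c['px'][v-50:v+50,u-60:u+60],None,fx=6,fy=6,interpolation=cv2.INTER_CUBIC)[:,:,::-1]);print(u-60,v-50)
E
```

```text
13.425 [0.58663445 0.03710603 0.27826648] [ 0.35122363  0.35646678 -0.17786035] [-22.4   3.5  18.3  95.8  -3.4  73.1  42. ]
w14 [[0, 0, 560, 420, 232004], [238, 155, 73, 78, 3122]]
pred rim 277.64913778914513 200.70725875211514
217 150
w15 [[0, 0, 560, 420, 233139], [222, 225, 73, 47, 1995]]
pred rim 252.40254149921384 261.2160912134955
192 211
s14 [[0, 0, 560, 420, 232937], [404, 133, 43, 37, 831], [291, 223, 26, 28, 359], [234, 290, 32, 50, 810]]
pred rim 301.1926332995231 229.37131758842918
241 179
```

View pics/w14r.png

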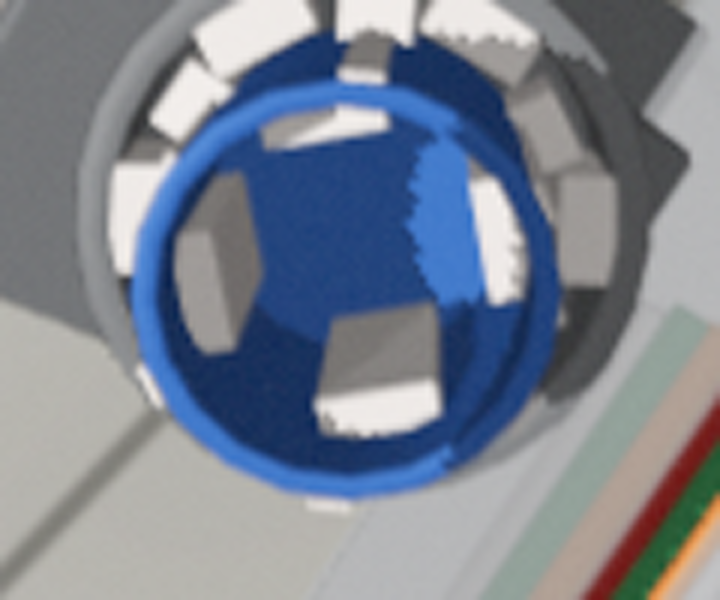

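View pics/w15r.png

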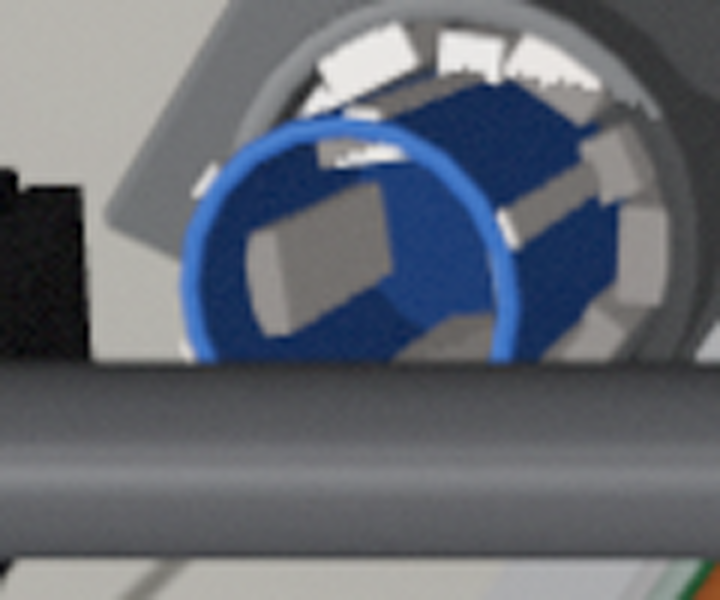

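View pics/s14r.png

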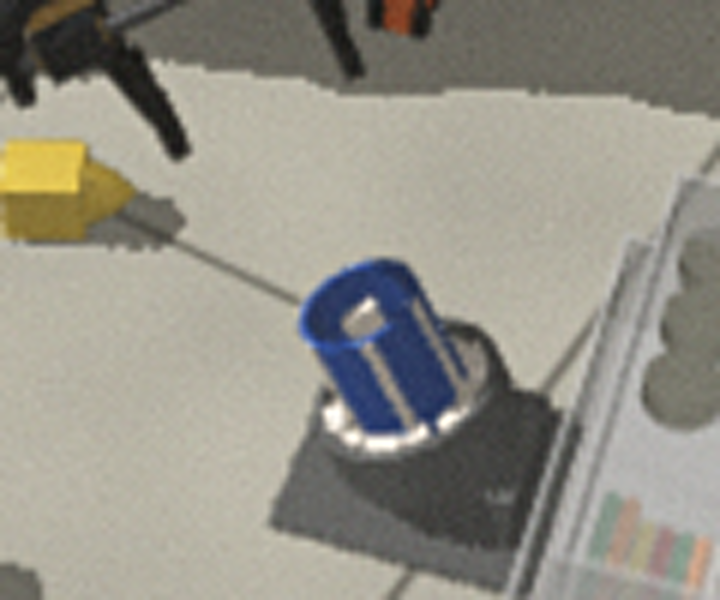

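```bash
python3 - <<'E'
from plan import *
a,b,s=load('w14'),load('w15'),load('s14')
ua,ub,us=(217+345/6-.4,150+288/6-.4),(192+350/6-.4,211+283/6-.4),(241+360/6-.4,179+304/6-.4)
for cs,us_ in [((a,b),(ua,ub)),((a,s),(ua,us)),((a,b,s),(ua,ub,us))]:
    X,e=tri(cs,us_);print(X.round(4),np.round(e,4),'in socket',((X-F)@Rs).round(4))
# yaw: socket mid-plane; ribs in w14: compute rib inner top edges etc at axis h=60
def onpl(c,uv,h):
    o,d=ray(c,uv);t=((F+n*h-o)@n)/(d@n);return ((o+d*t[:,None])-F)@Rs
Q=lambda x,y:(217+x/6-.4,150+y/6-.4)
p=onpl(a,[Q(325,400),Q(440,378),Q(315,403),Q(218,230),Q(238,350),Q(480,180),Q(487,300)],.06);print(p.round(4))
e=p[1]-p[0];print('rib bottom edge',np.degrees(np.arctan2(e[1],e[0])));e=p[4]-p[3];print(np.degrees(np.arctan2(e[1],e[0])),np.linalg.norm(p[4]-p[3]),np.linalg.norm(p[1]-p[0]))
# left rib width edge and right
e=p[6]-p[5];print(np.degrees(np.arctan2(e[1],e[0])),np.linalg.norm(e))
E
```

```text
[ 0.6374 -0.0242  0.1114] [0.0003 0.0003] in socket [-0.0039  0.0008  0.0789]
[ 0.6378 -0.0238  0.112 ] [0.0007 0.0007] in socket [-0.0032  0.001   0.0792]
[ 0.6375 -0.0238  0.1118] [0.0006 0.0005 0.0009] in socket [-0.0035  0.0011  0.0792]
[[ 0.0047 -0.0198  0.06  ]
 [ 0.0176 -0.0079  0.06  ]
 [ 0.0036 -0.021   0.06  ]
 [-0.0221 -0.0057  0.06  ]
 [-0.0104 -0.0199  0.06  ]
 [ 0.0068  0.0206  0.06  ]
 [ 0.0172  0.0059  0.06  ]]
rib bottom edge 42.55647810291021
-50.5043755898512 0.018428455846615836 0.01755917559649034
-54.69265351487704 0.01806586841900118
```

The big pot's rim is at socket-frame z = 79 mm (80 expected), with about 3.5 mm of play sideways, so it is home. Now the orange pot.

```bash
python3 - <<'E'
from plan import *
goto([.4975,.2766,.22],frame([0,0,-1],hd(107.5)))
t=load('top0');print(plane(t,[(158,210),(155,245)],0))
E
```

```text
off [0.0575 0.2357 0.1011] rv [-1.083   0.0811  0.1247] dist 0.263 deg 62.6 rows 5.9
[[0.60229419 0.48594072 0.        ]
 [0.46197455 0.49949115 0.        ]]
```

Emit:
drive_tool --offset '[[0.008,0.034,0.014],[0.016,0.067,0.029],[0.025,0.1,0.043],[0.033,0.135,0.058],[0.041,0.168,0.072],[0.05,0.2,0.087],[0.0575,0.2357,0.1011],[0.0575,0.2357,0.1011],[0.0575,0.2357,0.1011]]' --angular '[[-0.155,0.012,0.018],[-0.31,0.023,0.036],[-0.464,0.035,0.053],[-0.62,0.046,0.071],[-0.774,0.058,0.089],[-0.928,0.07,0.107],[-1.083,0.081,0.125],[-1.083,0.081,0.125],[-1.083,0.081,0.125]]' --fingers -0.4

```text
time_s: 14.6
tool_pos: [0.4976, 0.2744, 0.2193]
tool_rot: [132.2, 89.9, -120.4]
force: [-0.0, -0.1, -0.6]
grip_width: 0.061
```

```bash
python3 - <<'E'
from plan import *
o=save('wrist','w16');print(o['time_s'],o['tool_pos'],o['force'],o['qpos'].round(1),o['grip_width'])
c=load('w16');u,v=proj(c,[.4925,.2766,.115])[0];print(u,v)
E
```

```text
14.6 [0.49762742 0.27441981 0.21925201] [-0.00646515 -0.06285523 -0.59095338] [-35.3   8.8   4.1  96.1  -0.6  75.2  76.3] 0.061030509176813255
285.88110910675516 201.86905493032813
```

View pics/w16.png

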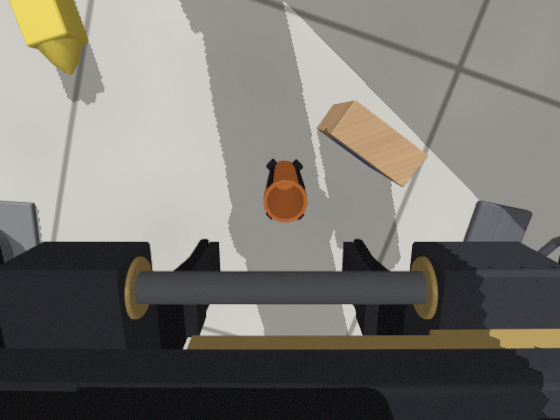

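```bash
python3 - <<'E'
from plan import *
c=load('w16');cv2.imwrite('pics/w16z.png',cv2.resize(c['px'][150:230,240:330],None,fx=7,fy=7,interpolation=cv2.INTER_CUBIC)[:,:,::-1])
E
```

```text
(no output)
```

View pics/w16z.png

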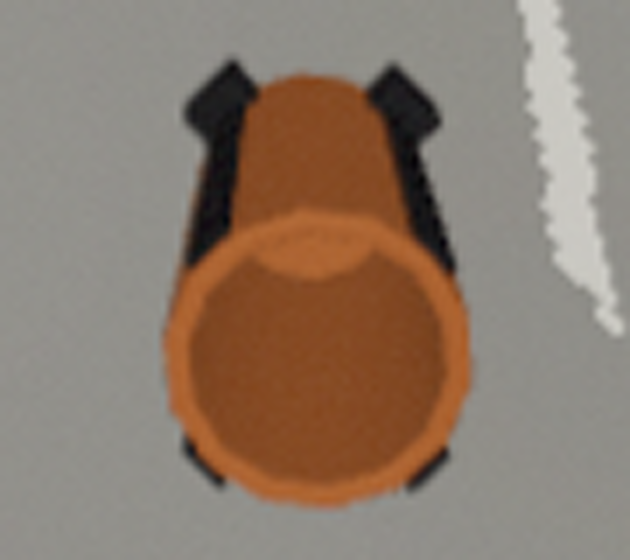

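```bash
python3 - <<'E'
from plan import *
c=load('w16');p=plane(c,[(285,200.4)],.1153)[0];print(p)
o=telemetry.get_obs();print(np.degrees(np.arctan2(*toolT(o)[1::-1,2])))
goto([.492,.2768,.14],frame([0,0,-1],hd(106.2)));goto([.492,.2768,.092],frame([0,0,-1],hd(106.2)))
E
```

```text
[0.49153726 0.27559429 0.1153    ]
107.280170301613
off [0.0797 0.0049 0.0044] rv [ 0.0189 -0.0007 -0.0003] dist 0.08 deg 1.1 rows 1.3
off [0.1277 0.0049 0.0044] rv [ 0.0189 -0.0007 -0.0003] dist 0.128 deg 1.1 rows 2.0
```

Emit:
drive_tool --offset '[[0.03,0.005,0.004],[0.06,0.005,0.004],[0.08,0.005,0.004],[0.1,0.005,0.004],[0.115,0.005,0.004],[0.127,0.005,0.004],[0.127,0.005,0.004],[0.127,0.005,0.004]]' --angular '[[0.019,0,0],[0.019,0,0],[0.019,0,0],[0.019,0,0],[0.019,0,0],[0.019,0,0],[0.019,0,0],[0.019,0,0]]'

```text
time_s: 15.65
tool_pos: [0.4926, 0.2766, 0.0933]
tool_rot: [-117.9, 89.9, -11.8]
force: [0.8, 0.4, -0.1]
grip_width: 0.061
```

```bash
python3 - <<'E'
from plan import *
o=save('wrist','w17');print(o['time_s'],o['tool_pos'],o['force'],o['qpos'].round(1),o['grip_width'])
E
```

```text
15.65 [0.49256151 0.27658051 0.09331836] [ 0.83223601  0.40855454 -0.10710733] [-35.3  14.2   3.7 104.9  -1.   60.9  75. ] 0.06096306378483978
```

View pics/w17.png

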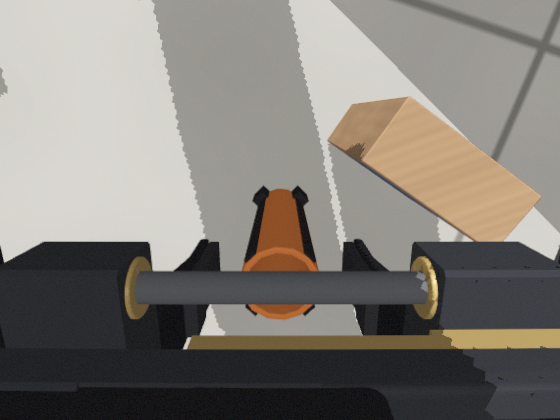

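The pot sits centred between the fingers and the box is untouched. Closing and lifting.

Emit:
drive_tool --offset '[[0,0,0],[0,0,0],[0,0,0],[0,0,0],[0,0,0],[0,0,0]]' --angular '[[0,0,0],[0,0,0],[0,0,0],[0,0,0],[0,0,0],[0,0,0]]' --fingers 1 --squeeze 20

```text
time_s: 16.45
tool_pos: [0.4926, 0.2767, 0.0935]
tool_rot: [-102.7, 89.9, 3.5]
force: [-0.3, -0.1, 0.9]
grip_width: 0.0322
```

Emit:
drive_tool --offset '[[-0.02,0,0],[-0.06,0,0],[-0.11,0,0],[-0.16,0,0],[-0.2,0,0],[-0.2,0,0],[-0.2,0,0]]' --angular '[[0,0,0],[0,0,0],[0,0,0],[0,0,0],[0,0,0],[0,0,0],[0,0,0]]'

```text
time_s: 17.32
tool_pos: [0.492, 0.2764, 0.2924]
tool_rot: [145.8, 90.0, -108.0]
force: [0.1, 0.6, -0.9]
grip_width: 0.0322
```

```bash
python3 - <<'E'
from plan import *
o=save('wrist','w18');print(o['time_s'],o['tool_pos'],o['force'],o['qpos'].round(1),o['grip_width'])
np.save('T18.npy',toolT(o))
c=load('w18');cv2.imwrite('pics/w18z.png',cv2.resize(c['px'][170:275,220:340],None,fx=6,fy=5.7,interpolation=cv2.INTER_CUBIC)[:,:,::-1])
E
```

```text
17.325 [0.49195647 0.27644095 0.29236102] [ 0.07107429  0.59020468 -0.90644429] [-35.8   6.6   4.1  90.3  -0.4  83.2  74.5] 0.032183858174769424
```

View pics/w18z.png

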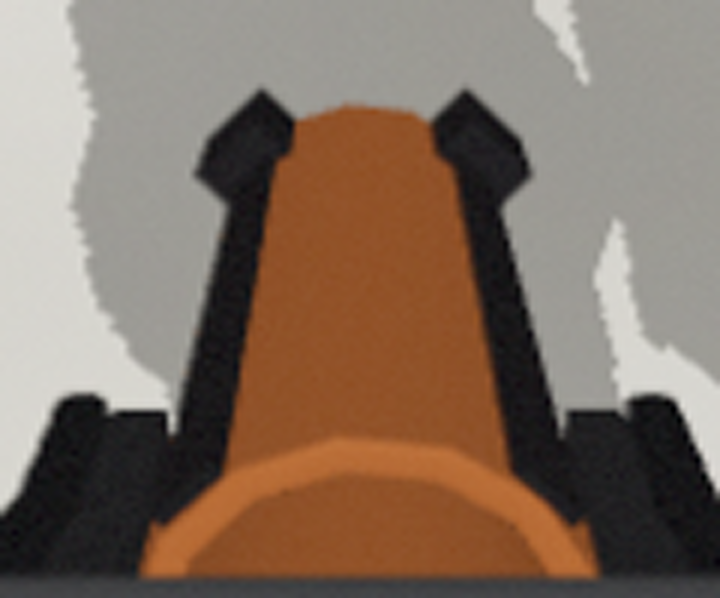

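```bash
python3 - <<'E'
from plan import *
c=load('w18');TT=np.load('T18.npy');Q=lambda x,y:(220+x/6-.4,170+y/5.7-.4)
for xt in(.0933,.0733):
    print(xt,toolpts(c,TT,[Q(262,88),Q(465,88),Q(195,175),Q(532,175)],xt)[:,1:].round(4).tolist())
print(toolpts(c,TT,[Q(365,436),Q(140,575),Q(598,575)],.0933-.115)[:,1:].round(4).tolist())
E
```

```text
0.0933 [[0.0193, -0.0127], [0.0193, 0.0116], [0.0081, -0.0209], [0.0081, 0.0198]]
0.0733 [[0.0233, -0.0117], [0.0233, 0.0106], [0.013, -0.0192], [0.013, 0.0181]]
[[0.0175, -0.0003], [0.0068, -0.0157], [0.0068, 0.0156]]
```

The orange pot is held straight, with its teeth at exactly ±45° to the jaws. I'll move it above the big pot on its measured axis.

```bash
cat >> plan.py <<'E'
BX,BY,SX,SY=-.002,.0009,-.019,.001
def ins2(hb,jaw,oy=.0005,oz=-.0004,o=None,L=.0933):
    nb=Rs@np.array([SX,SY,1]);nb/=np.linalg.norm(nb);a=np.radians(jaw)
    Rm=frame(-nb,Rs@[np.cos(a),np.sin(a),0]);p=F+Rs@[BX,BY,0]+nb*(hb+L)-Rm@[0,oy,oz]
    print(p.round(4));goto(p,Rm,o)
E
python3 - <<'E'
from plan import *
ins2(.13,42.5)
E
```

```text
[ 0.5766 -0.0388  0.2415]
off [ 0.0506  0.0062 -0.3262] rv [ 0.8555 -0.181  -0.4354] dist 0.33 deg 56.0 rows 5.3
```

Emit:
drive_tool --offset '[[0.006,0.001,-0.041],[0.012,0.002,-0.082],[0.019,0.002,-0.122],[0.025,0.003,-0.163],[0.031,0.004,-0.204],[0.038,0.005,-0.245],[0.044,0.005,-0.286],[0.0506,0.0062,-0.3262],[0.0506,0.0062,-0.3262],[0.0506,0.0062,-0.3262]]' --angular '[[0.107,-0.023,-0.054],[0.214,-0.045,-0.109],[0.321,-0.068,-0.163],[0.428,-0.09,-0.218],[0.535,-0.113,-0.272],[0.642,-0.136,-0.327],[0.749,-0.158,-0.381],[0.8555,-0.181,-0.4354],[0.8555,-0.181,-0.4354],[0.8555,-0.181,-0.4354]]'

```text
time_s: 18.62
tool_pos: [0.5758, -0.0381, 0.2401]
tool_rot: [-42.5, 64.1, 13.8]
force: [0.3, 0.9, -1.3]
grip_width: 0.0324
```

```bash
python3 - <<'E'
from plan import *
o=save('wrist','w19');save('scene','s19');np.save('T19.npy',toolT(o));print(o['time_s'],o['tool_pos'],o['force'],o['qpos'].round(1),o['grip_width'])
ins2(.13,42.5,o=o)
c=load('w19');cv2.imwrite('pics/w19z.png',cv2.resize(c['px'][150:275,200:360],None,fx=5,fy=4.8,interpolation=cv2.INTER_CUBIC)[:,:,::-1])
c=load('s19');cv2.imwrite('pics/s19z.png',cv2.resize(c['px'][130:290,220:400],None,fx=4,fy=3.7,interpolation=cv2.INTER_CUBIC)[:,:,::-1])
E
```

```text
18.625 [ 0.57577852 -0.03805119  0.24008153] [ 0.30489411  0.94434075 -1.29616134] [-17.6  -9.4  22.  115.2  -6.1  48.9  64.3] 0.032395677565863104
[ 0.5766 -0.0388  0.2415]
off [-0.001  -0.0015  0.0002] rv [ 0.0006 -0.0012 -0.0026] dist 0.002 deg 0.2 rows 0.0
```

View pics/w19z.png

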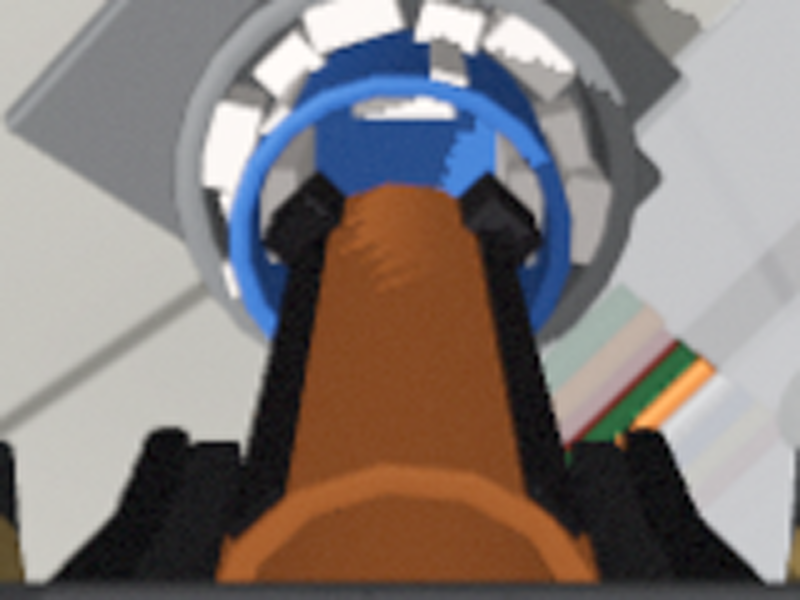

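View pics/s19z.png

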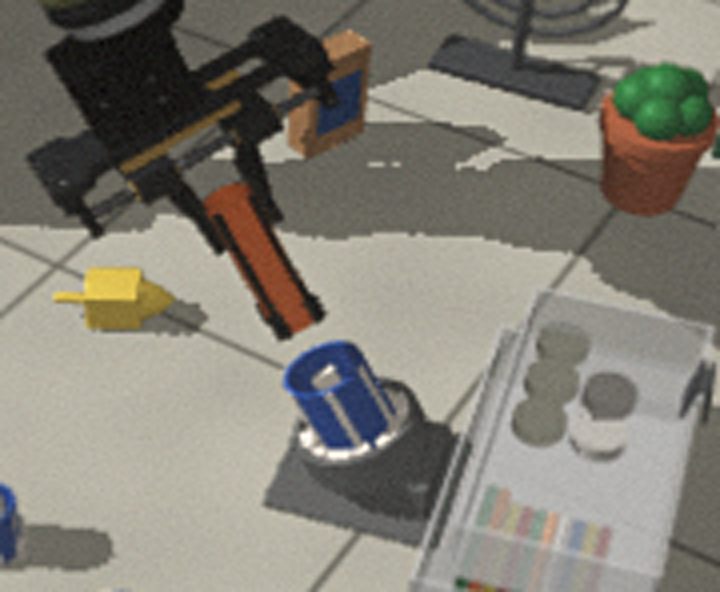

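```bash
python3 - <<'E'
from plan import *
c=load('w19');TT=np.load('T19.npy');Q=lambda x,y:(200+x/5-.4,150+y/4.8-.4)
print(toolpts(c,TT,[Q(400,74),Q(229,235),Q(573,230)],.1433)[:,1:].round(4).tolist())
print(toolpts(c,TT,[Q(362,116),Q(455,116)],.1633)[:,1:].round(4).tolist())
ins2(.075,42.5)
E
```

```text
[[0.0271, -0.0002], [-0.002, -0.0299], [-0.0012, 0.0297]]
[[0.0163, -0.0072], [0.0163, 0.0097]]
[ 0.6001 -0.0331  0.1921]
off [ 0.0545 -0.0012 -0.001 ] rv [ 0.0023 -0.0001 -0.0016] dist 0.054 deg 0.2 rows 0.9
```

Emit:
drive_tool --offset '[[0.015,-0.0033,-0.0003],[0.03,-0.0033,-0.0003],[0.042,-0.0033,-0.0003],[0.042,-0.0033,-0.0003],[0.042,-0.0033,-0.0003]]' --angular '[[0.001,-0.001,-0.002],[0.001,-0.001,-0.002],[0.001,-0.001,-0.002],[0.001,-0.001,-0.002],[0.001,-0.001,-0.002]]'

```text
time_s: 19.35
tool_pos: [0.5968, -0.0351, 0.2042]
tool_rot: [-42.7, 63.9, 13.7]
force: [-0.5, 0.8, -0.4]
grip_width: 0.0324
```

```bash
python3 - <<'E'
from plan import *
o=save('wrist','w20');np.save('T20.npy',toolT(o));print(o['time_s'],o['tool_pos'],o['force'])
T=np.load('T19.npy');print('moved in T19 frame',T[:3,:3].T@(np.array(o['tool_pos'])-T[:3,3]))
c=load('w20');cv2.imwrite('pics/w20z.png',cv2.resize(c['px'][150:275,200:360],None,fx=5,fy=4.8,interpolation=cv2.INTER_CUBIC)[:,:,::-1])
E
```

```text
19.35 [ 0.5968382  -0.0350956   0.20415521] [-0.53241254  0.83323753 -0.36759272]
moved in T19 frame [ 0.04156124 -0.00382707  0.00098137]
```

View pics/w20z.png

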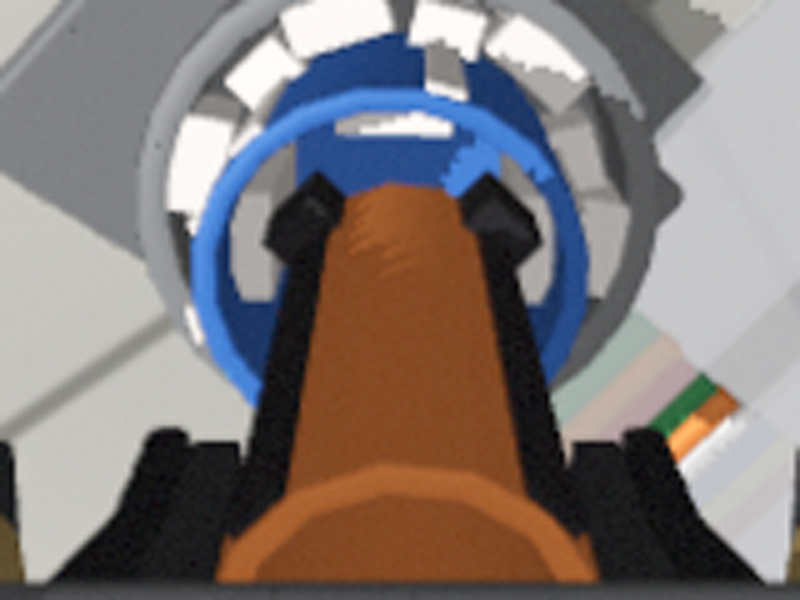

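```bash
python3 - <<'E'
from plan import *
c=load('w20');TT=np.load('T20.npy');Q=lambda x,y:(200+x/5-.4,150+y/4.8-.4)
print(toolpts(c,TT,[Q(395,87),Q(193,260),Q(588,260)],.1017)[:,1:].round(4).tolist())
print(toolpts(c,TT,[Q(340,133),Q(453,133)],.1217)[:,1:].round(4).tolist())
print(toolpts(c,TT,[Q(318,172),Q(488,172),Q(262,240),Q(543,240)],.0933)[:,1:].round(4).tolist())
E
```

```text
[[0.0311, -0.0008], [0.004, -0.0311], [0.0039, 0.028]]
[[0.0204, -0.0097], [0.0204, 0.0082]]
[[0.0196, -0.0118], [0.0196, 0.0125], [0.0092, -0.02], [0.0092, 0.0206]]
```

Emit:
drive_tool --offset '[[0,0.0006,-0.0015],[0.008,0.0006,-0.0015],[0.016,0.0006,-0.0015],[0.024,0.0006,-0.0015],[0.024,0.0006,-0.0015],[0.024,0.0006,-0.0015]]' --angular '[[0,0,0],[0,0,0],[0,0,0],[0,0,0],[0,0,0],[0,0,0]]'

```text
time_s: 20.15
tool_pos: [0.6061, -0.0335, 0.1822]
tool_rot: [-42.7, 63.8, 13.7]
force: [-0.6, -0.3, -1.7]
grip_width: 0.0325
```

```bash
python3 - <<'E'
from plan import *
o=save('wrist','w21');save('scene','s21');np.save('T21.npy',toolT(o));print(o['time_s'],o['tool_pos'],o['force'])
T=np.load('T20.npy');print('moved in T20 frame',T[:3,:3].T@(np.array(o['tool_pos'])-T[:3,3]),R.from_matrix(T[:3,:3].T@toolT(o)[:3,:3]).as_rotvec(degrees=True))
c=load('w21');cv2.imwrite('pics/w21z.png',cv2.resize(c['px'][150:275,200:360],None,fx=5,fy=4.8,interpolation=cv2.INTER_CUBIC)[:,:,::-1])
E
```

```text
20.15 [ 0.60609268 -0.03353938  0.18224552] [-0.56442704 -0.27869091 -1.70116874]
moved in T20 frame [ 0.02379243  0.00034848 -0.00137857] [-0.00479556 -0.01395913 -0.02309769]
```

View pics/w21z.png

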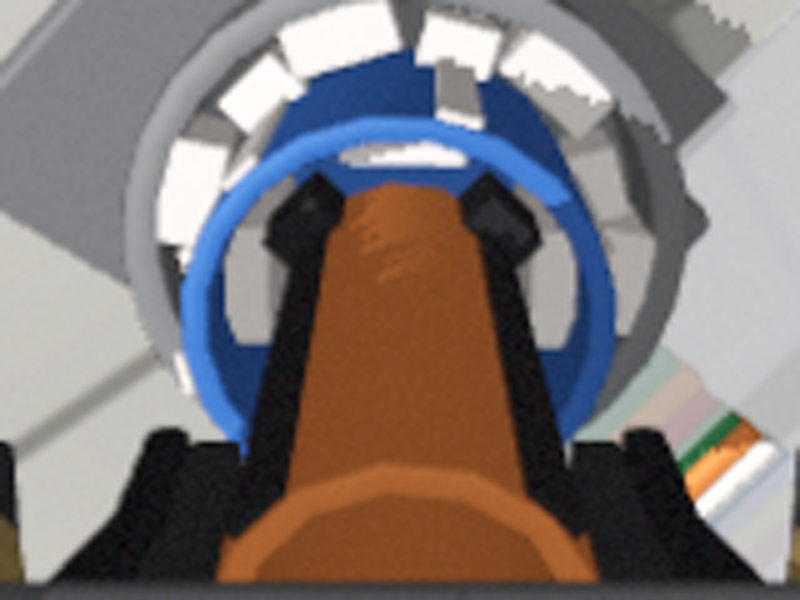

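```bash
python3 - <<'E'
from plan import *
c=load('w21');TT=np.load('T21.npy');Q=lambda x,y:(200+x/5-.4,150+y/4.8-.4)
print(toolpts(c,TT,[Q(395,116),Q(182,300),Q(613,300)],.0779)[:,1:].round(4).tolist())
print(toolpts(c,TT,[Q(345,162),Q(468,162)],.0979)[:,1:].round(4).tolist())
ins2(.006,42.5)
E
```

```text
[[0.0306, -0.0007], [0.0042, -0.0298], [0.0042, 0.0291]]
[[0.0202, -0.0081], [0.0202, 0.0098]]
[ 0.6296 -0.0259  0.1301]
off [0.0579 0.0022 0.0004] rv [0.0011 0.0015 0.0014] dist 0.058 deg 0.1 rows 0.9
```

Emit:
drive_tool --offset '[[0.006,0,-0.0003],[0.012,0.0003,-0.0003],[0.018,0.0005,-0.0003],[0.024,0.0007,-0.0003],[0.03,0.001,-0.0003],[0.03,0.001,-0.0003]]' --angular '[[0,0,0],[0,0,0],[0,0,0],[0,0,0],[0,0,0],[0,0,0]]'

```text
time_s: 21.0
tool_pos: [0.6179, -0.03, 0.1545]
tool_rot: [-42.7, 63.9, 13.7]
force: [-0.1, 0.5, 0.0]
grip_width: 0.0324
```

```bash
python3 - <<'E'
from plan import *
o=save('wrist','w22');print(o['time_s'],o['tool_pos'],o['force'],toolT(o)[:3,:3].T@o['force'])
T=np.load('T21.npy');print('moved',T[:3,:3].T@(np.array(o['tool_pos'])-T[:3,3]),R.from_matrix(T[:3,:3].T@toolT(o)[:3,:3]).as_rotvec(degrees=True))
c=load('w22');cv2.imwrite('pics/w22z.png',cv2.resize(c['px'][150:275,200:360],None,fx=5,fy=4.8,interpolation=cv2.INTER_CUBIC)[:,:,::-1])
ins2(.006,42.5,o=o)
E
```

```text
21.0 [ 0.6179119  -0.02998105  0.15450054] [-0.07098714  0.47410117  0.0417169 ] [-0.0184053   0.31224948  0.36566774]
moved [ 0.03033686  0.00128259 -0.0004114 ] [0.00090382 0.01986145 0.02994307]
[ 0.6296 -0.0259  0.1301]
off [0.0273 0.0007 0.001 ] rv [0.0012 0.0007 0.0004] dist 0.027 deg 0.1 rows 0.4
```

View pics/w22z.png

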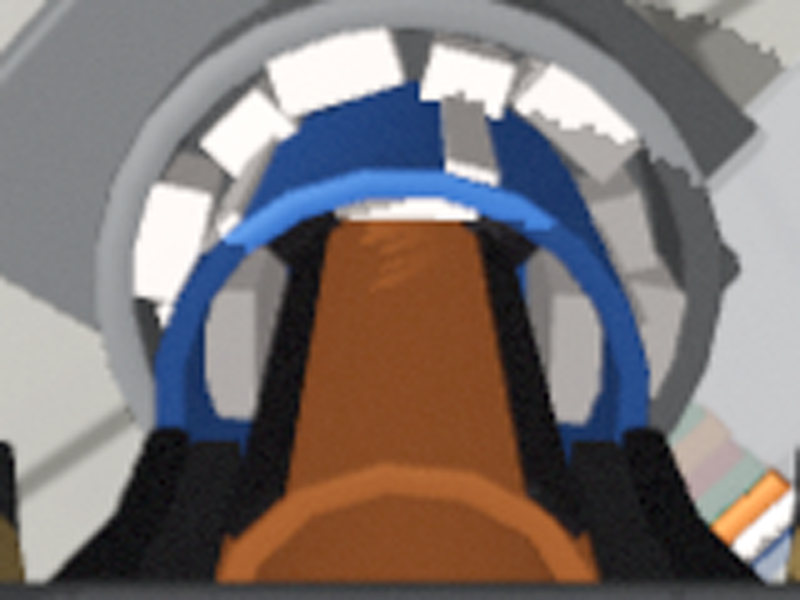

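The teeth have passed between the ribs with almost no force. I'll continue to the floor.

Emit:
drive_tool --offset '[[0.006,0,0],[0.012,0.0003,0.0003],[0.018,0.0005,0.0003],[0.024,0.0005,0.0003],[0.028,0.0005,0.0003],[0.031,0.0005,0.0003],[0.031,0.0005,0.0003]]' --angular '[[0,0,0],[0,0,0],[0,0,0],[0,0,0],[0,0,0],[0,0,0],[0,0,0]]'

```text
time_s: 21.92
tool_pos: [0.6331, -0.0281, 0.1311]
tool_rot: [-42.8, 63.5, 13.5]
force: [-12.9, -3.5, 19.6]
grip_width: 0.0327
```

```bash
python3 - <<'E'
from plan import *
o=save('wrist','w23');save('scene','s23');print(o['time_s'],o['tool_pos'],o['force'],toolT(o)[:3,:3].T@o['force'])
c=load('w23');cv2.imwrite('pics/w23z.png',cv2.resize(c['px'][150:275,200:360],None,fx=5,fy=4.8,interpolation=cv2.INTER_CUBIC)[:,:,::-1])
ins2(.006,42.5,o=o)
E
```

```text
21.925 [ 0.63305371 -0.02811471  0.13106269] [-12.89460335  -3.53387425  19.57762126] [-23.48123741   1.88289974  -2.66992423]
[ 0.6296 -0.0259  0.1301]
off [-0.0004  0.0042 -0.0002] rv [-0.0001  0.0038  0.0056] dist 0.004 deg 0.4 rows 0.1
```

View pics/w23z.png

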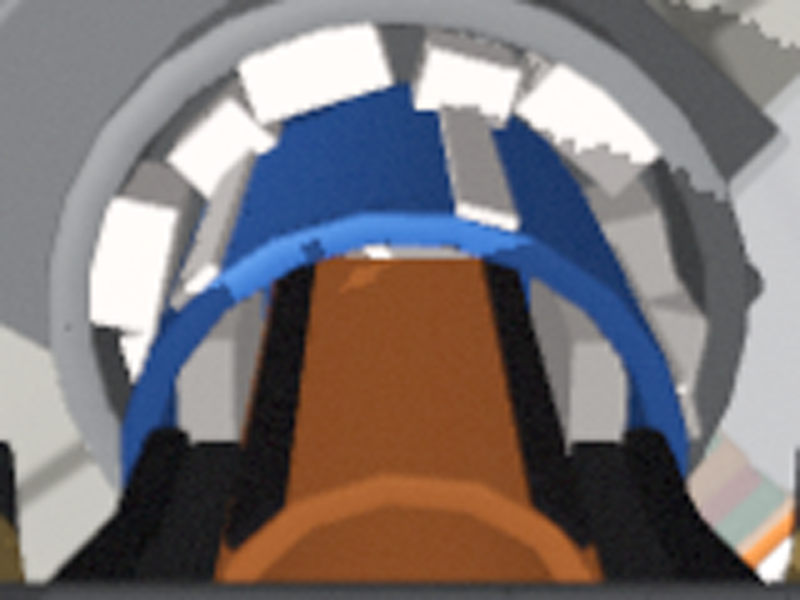

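Axial force is 23 N at the expected depth. Releasing and backing out.

Emit:
drive_tool --offset '[[0,0.001,0],[0,0.001,0],[0,0.001,0],[0,0.001,0]]' --angular '[[0,0,0],[0,0,0],[0,0,0],[0,0,0]]' --fingers -0.4

```text
time_s: 22.52
tool_pos: [0.632, -0.0272, 0.1302]
tool_rot: [-42.8, 63.6, 13.5]
force: [-0.1, -0.3, 0.7]
grip_width: 0.0592
```

Emit:
drive_tool --offset '[[-0.02,0,0],[-0.06,0,0],[-0.11,0,0],[-0.14,0,0],[-0.14,0,0]]' --angular '[[0,0,0],[0,0,0],[0,0,0],[0,0,0],[0,0,0]]'

```text
time_s: 23.15
tool_pos: [0.5725, -0.0422, 0.2585]
tool_rot: [-42.8, 63.3, 13.4]
force: [-0.1, -0.4, -0.3]
grip_width: 0.0611
```

```bash
python3 - <<'E'
from plan import *
o=save('wrist','w24');save('scene','s24');print(o['time_s'],o['tool_pos'],o['force'],o['grip_width'])
c=load('w24');u,v=proj(c,F+n*.1)[0].astype(int);u0,v0=max(u-70,0),max(v-60,0);print(u0,v0);cv2.imwrite('pics/w24z.png',cv2.resize(c['px'][v0:v0+120,u0:u0+140],None,fx=5,fy=5,interpolation=cv2.INTER_CUBIC)[:,:,::-1])
c=load('s24');cv2.imwrite('pics/s24z.png',cv2.resize(c['px'][180:280,240:360],None,fx=6,fy=6,interpolation=cv2.INTER_CUBIC)[:,:,::-1])
for t in('w24','s24'):print(t,proj(load(t),[F+n*.08,F+n*.121]))
E
```

```text
23.15 [ 0.57247857 -0.04215771  0.25854242] [-0.05570875 -0.36460307 -0.25714475] 0.06105154660040876
209 134
w24 [[279.47760826 189.00950886]
 [280.3445237  200.80810719]]
s24 [[301.1926333  229.37131759]
 [295.69333554 218.63775079]]
```

View pics/w24z.png

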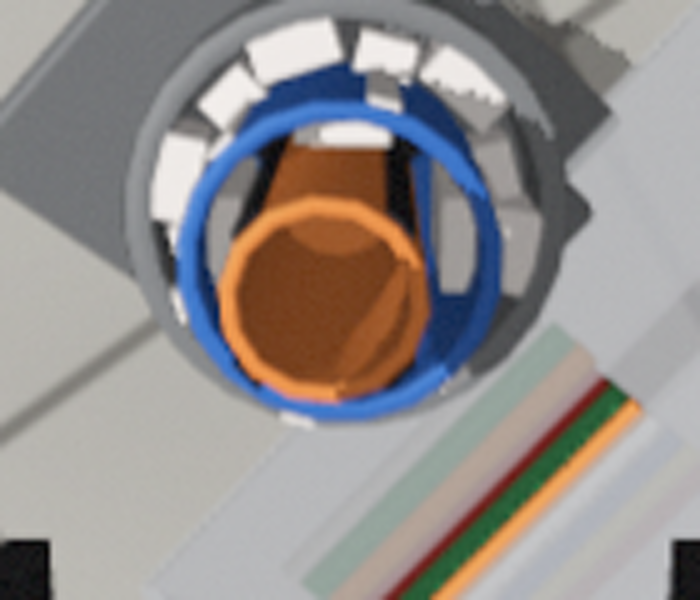

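View pics/s24z.png

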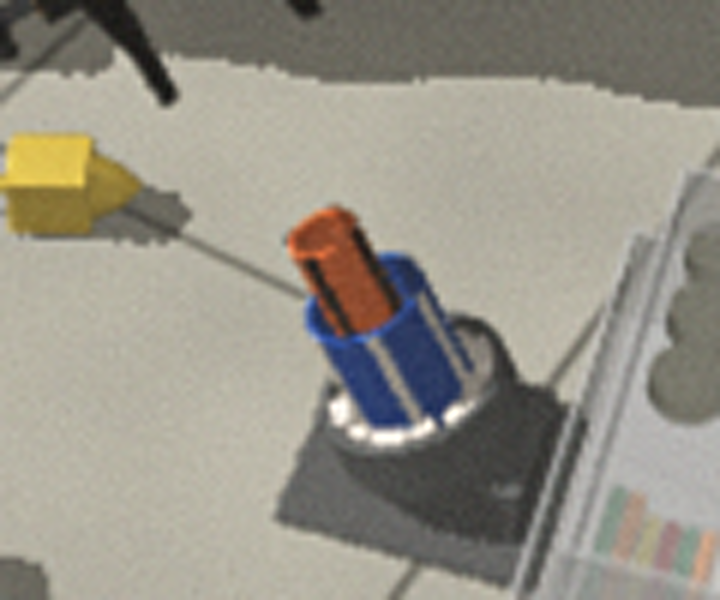

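Emit:
drive_tool --offset '[[-0.02,-0.01,0.04],[-0.03,-0.02,0.08],[-0.03,-0.02,0.08],[-0.03,-0.02,0.08]]' --angular '[[0,0,0],[0,0,0],[0,0,0],[0,0,0]]'

```text
time_s: 23.75
tool_pos: [0.6112, 0.0087, 0.3108]
tool_rot: [-42.8, 63.9, 13.5]
force: [-0.4, -0.1, -0.6]
grip_width: 0.061
```

```bash
python3 - <<'E'
from plan import *
o=save('wrist','w25');print(o['time_s'],o['tool_pos'],o['force'],o['grip_width'])
c=load('w25');u,v=proj(c,F+n*.1)[0].astype(int);u0,v0=max(u-70,0),max(v-60,0);print(u0,v0);cv2.imwrite('pics/w25z.png',cv2.resize(c['px'][v0:v0+120,u0:u0+140],None,fx=5,fy=5,interpolation=cv2.INTER_CUBIC)[:,:,::-1])
E
```

```text
23.75 [0.61121751 0.00865883 0.31077938] [-0.39796961 -0.12125921 -0.57640022] 0.06102861175040637
127 112
```

View pics/w25z.png

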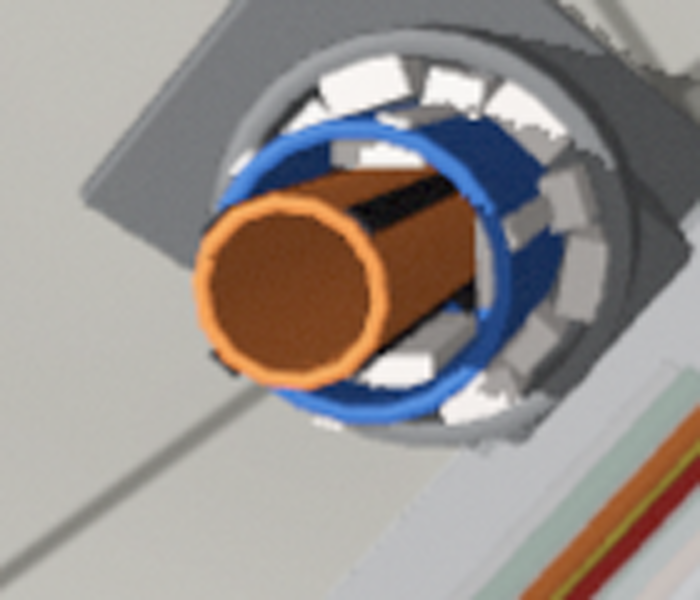

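```bash
python3 - <<'E'
from plan import *
a,b,s=load('w24'),load('w25'),load('s24')
A=lambda x,y:(209+x/5-.4,134+y/5-.4);B=lambda x,y:(127+x/5-.4,112+y/5-.4);S=lambda x,y:(240+x/6-.4,180+y/6-.4)
for nm,pa,pb,ps in [('small',A(323.5,298.5),B(291,291.5),S(323,233)),('big',A(339.5,259),B(363,272),S(365,297))]:
    for cs,u in [((a,b),(pa,pb)),((a,b,s),(pa,pb,ps))]:
        X,e=tri(cs,u);print(nm,X.round(4),np.round(e,4),'socket',((X-F)@Rs).round(4))
E
```

```text
small [ 0.6167 -0.0295  0.1472] [0.0002 0.0002] socket [-0.0081  0.0005  0.1204]
small [ 0.6165 -0.0291  0.1481] [0.0005 0.0003 0.0007] socket [-0.0079  0.0009  0.1213]
big [ 0.6389 -0.0248  0.1093] [0.0003 0.0003] socket [-0.0036 -0.0002  0.0765]
big [ 0.6374 -0.0241  0.1125] [0.0008 0.0004 0.0008] socket [-0.0034  0.0008  0.08  ]
```

Small rim is at 120.4–121.3 mm along the holder axis (121 expected), and big rim at about 79–80 mm (80 expected). One last check that the bystanders haven't moved.

```bash
python3 - <<'E'
from plan import *
save('scene','s26');save('top','t26')
a=load('s26')['px'];b=load('scene0')['px']
cv2.imwrite('pics/s26.png',a[:,:,::-1])
t=load('t26')['px'];cv2.imwrite('pics/t26c.png',np.hstack([load('top0')['px'][110:290,80:460],t[110:290,80:460]])[:,:,::-1])
g=[cv2.cvtColor(x,cv2.COLOR_RGB2GRAY).astype(np.float32) for x in(b,a)]
for nm,(u,v,w,h) in dict(lighter=(160,282,24,36),box=(290,135,24,40),menorah=(325,100,60,60),dish=(92,345,66,60),dreidel=(230,198,36,24),planter=(366,143,36,46),bigblue=(232,288,40,54),smallblue=(208,258,20,28)).items():
    print(nm,np.round(cv2.phaseCorrelate(g[0][v:v+h,u:u+w].copy(),g[1][v:v+h,u:u+w].copy()),2),round(float(np.abs(g[0]-g[1])[v:v+h,u:u+w].mean()),1))
E
```

```text
Traceback (most recent call last):
ValueError: setting an array element with a sequence. The requested array has an inhomogeneous shape after 1 dimensions. The detected shape was (2,) + inhomogeneous part.
```

View pics/s26.png

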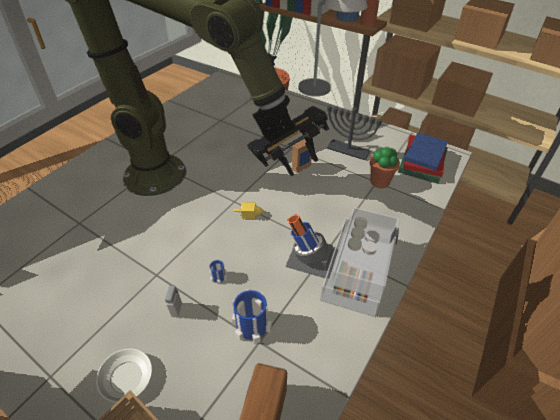

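The scene picture shows both pots nested in the holder at (302,235). Lighter (173,300), dish, dreidel, planter, box and menorah are where they stood, and the gripper is clear. Handing in.

```bash
python3 -c "
from cell import sign_off
print(sign_off())"
```

```text
the job is handed in; nothing more can be done
None
```

I put the big blue pot into the leaning holder with its teeth meshed and pushed it home. Then I nested the small orange pot in it between the ribs, released both and handed the job in at about 24 s of the 61 s allowed. `sign_off` gave no verdict.

**Big pot:** its rim measured 79 mm along the holder axis right after release, against 80 mm expected. I pushed it in with about 32 N and then let go.

**Small pot:** its rim measured 120–121 mm along the axis, against 121 mm expected. It slid between the ribs with almost no force and ended on about 23 N at the floor.

**What disagreed:**
- Both pots lean a little downhill within their play. The big rim is about 3.5 mm off the holder axis and the small rim about 8 mm, which I estimate as 1–3° of tilt and roughly 2.5–3 mm at the pot centres. Those are within the 5° and 6 mm limits.
- A later reading of the big rim, with the orange pot partly hiding it, gave 76.5 mm from the two wrist views. Adding the scene camera gave 80 mm.

**Everything else:** my numeric before-and-after image comparison stopped on a script error. That nothing else moved is therefore judged by eye from the last scene picture, where the listed things were where they started and the gripper was clear. The largest force I read was about 33 N, while seating the big pot.

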